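Open the marking-out case and hang the squares in its lid

ROBOT

A 6-joint arm with a two-finger parallel gripper is mounted at the origin on the work surface; the furniture and walls round the work are solid. World frame = base frame: x ahead of the robot, y to its left, z up, the work surface at z = 0. Lengths are in mm, angles in rad, forces in N, time in s.
With the tool pointing down it reaches from about 350 to 725 mm from the base axis. Payload 4.3 kg.
Tool frame: the origin (TCP) lies midway between the tips of the shut fingers; the grasp point (between the pads) lies 19 mm behind it; z points along the fingers, y is the line along which they close (so a half turn about z gives the same grasp; the last joint's range is limited). The gripper opens to 85 mm and grips with 20 to 120 N. Pads are 22 mm wide; open, the fingers measure 114 mm over their backs; the gripper's body (76 mm by 85 mm) begins 54 mm behind the grasp point. The pads swing forward as they close: fully open they stand 13 mm farther back than shut.
Start: joints at [1.211, 0.377, 0.081, 1.274, 0, 1.46], TCP at [142.151, 557.189, 231.329] pointing down, gripper open.
Joint ranges: [-2.72, 2.72], [-0.84, 1.66], [-1.02, 1.22], [-1.77, 2.12], [-1.37, 1.28], [-3.14, 3.14]. Speed limits (rad/s): [2.57, 2.57, 3.14, 3.14, 3.14, 3.14].

INTERFACE

Orientations are given as a unit quaternion [x, y, z, w].
In Python, from workcell import * gives the robot as it stands.
- The arm moves only by the tool send_rows, never from a script. Its argument "plan" is a list of rows, each a list of 3 entries, a list of its own where there are three numbers: the closure, from -1 (fully open) to 1 (shut), then the shift along the tool's x, y, z as a fraction of full scale, then the turn, a rotation vector about the tool's x, y, z as a fraction of full scale. A call has 1 to 5 rows; each row is the pose to reach, as a shift and turn from the pose commanded when the call began, along the tool's axes at that moment; what a row does not reach only later rows make up. Full scale, the value 1, is 0.1 m for a shift and 30 degrees for a turn. A row lasts 1/10 s, in which the tool goes at most 50 mm and 8.59 degrees, less where a joint would pass 70% of its speed; a pose out of reach is approached as far as the arm can. A call with a number of a shift or a turn outside -1 to 1 is refused whole. A call with a gripper value outside its range is refused whole. The fingers move at their own pace and stop on an object; the grip force is fixed at half the most. Time passes only in rows, so rows that repeat a pose let the fingers close. It gives the time, the measured TCP pose, the force, the opening and the grip force at its end, in the units of the state.
- read_state(): the state, without advancing time (a new reading comes with each control period).
- capture(name): name is "scene" or "side" or "wrist"; returns (picture, depth): 400x640x3 uint8, blue, green, red; 400x640 float32, mm along the optical axis (not along the pixel's ray), 0 where there is no reading.
- get_calibration(name): a dict with "K" (3x3 intrinsics, pixels), "k1" (the pictures are not rectified: a ray, as slopes to the right and down, at radius r is drawn at 1 + k1 r^2 times it, then the intrinsics apply), "extrinsics" (4x4, takes a point from world to camera coordinates). Camera axes: x right, y down, z forward; pixel columns grow to the right and rows downward; lengths in mm; the calibration is good to about 2 mm. A picture is of the moment at which its call begins: read the wrist's pose just before it. get_calibration takes no time and is no camera call; for the wrist camera it gives the pose at the moment of the call.
- sign_off(): hands the job in; it is judged then, once.
Trained networks look in the newest picture that a camera, given by its name, has taken for a name from the list of things; names that differ only in an ending like _2 or _b are one class to them, and where a whole thing is asked for, a point or a joint stands for the part that bears it (a point fixed in the world has none). Each returns a list of dicts, best first, with "score" (0 to 1); they miss things now and then, are a little off and sometimes report something else, mostly with a low value. They report only what shows in the picture. A call takes as long as a camera call. They do not tell look-alikes from the thing itself.
- trace(camera, label): "region" (400x640 bool, what is visible of it) and "box" ([centre column, centre row, width, height] in pixels, round what is visible of it).
The state is a dict: "t": time; "q": joint angles; "dq": joint speeds; "joint_torque": joint torques, N m; "ee_pos": TCP position; "tool_rot": TCP orientation; "force": force on the tool from outside, world axes, zero at the start; "ft_torque": the same for the moment, N m; "gripper_width": finger opening in mm; "grasp_force": force on a finger pad.
Only numpy, scipy, OpenCV 4.12 (cv2) and the standard library are available. Lean on these libraries where they do the work, as an engineer would, in place of code of your own. Each camera call takes 0.05 s, during which the arm holds its last target. There are 200 camera calls.

TASK

Put the marking-out tools away in the wooden case: take the wooden offcut off its lid and lay it on the bench beside the case, then fold the stiff lid back by its bar handle to about 100 degrees open, so that it leans a little past upright with its three pegs facing you. Hang each try square standing on the bench by the hole in its blade, one to a peg, releasing it slowly so that its lopsided weight does not swing it off, and lay the markers in the tray. Do not drop or topple a square, and leave the glue bottle and the roll of tape where they are.

Things in the scene. Friction and masses are not known exactly. Their poses are not given: they have to be found in the camera images.
- case: fixed wooden tray, 200 (x) x 380 (y) x 56 mm. Origin: centre of its underside; own x away from the robot, to the hinge; z up. Walls 9, inner floor 9 mm above the bench. A 38 mm high divider at y = +120 shuts off the +y end; a pencil lies along y at x = +62. Free for the markers: x = -80 to +40, y = -165 to +110. A blue cabinet 165 mm high stands between its +y half and the robot
- lid (a joint): angle of the lid, rad: 0 shut, 1.57 upright, grows as it opens towards +x of the case, stop at 2.2. Stiff friction hinge (1.2 N m): the lid stays where it is left. Turns about the case's y axis through lid_hinge
- lid_hinge (a point): middle of the hinge line, at x = +100, z = 58 mm in the case's frame; the line runs along the case's y. The lid is a 10 mm panel, 205 mm from hinge line to front edge, 384 mm wide, 0.5 kg; shut, its underside is 58 mm and its top 68 mm above the bench
- lid_handle (a point): middle of the lid's bar handle: round steel bar, 10 mm diameter, 110 mm long along the case's y, on posts 47 mm either side. Outside of the lid, bar centre 38 mm off the panel's outer face, 187 mm from the hinge line (18 mm inside the front edge). Shut: 106 mm above the bench. Can be pinched from above at any lid angle; it turns between the fingers
- peg1 (a point): middle of peg 1 of 3 (case y = +135, +15, -105). Steel peg, 8 mm diameter, standing 45 mm square out of the lid's inner face, 172 mm from the hinge line; this point is on its axis 22.5 mm from the panel. Axes are the lid's: own -z points out of the panel along the peg (to the robot when open), own -x up the lid to its front edge
- peg2 (a point): middle of peg 2 of 3 (case y = +135, +15, -105). Steel peg, 8 mm diameter, standing 45 mm square out of the lid's inner face, 172 mm from the hinge line; this point is on its axis 22.5 mm from the panel. Axes are the lid's: own -z points out of the panel along the peg (to the robot when open), own -x up the lid to its front edge
- peg3 (a point): middle of peg 3 of 3 (case y = +135, +15, -105). Steel peg, 8 mm diameter, standing 45 mm square out of the lid's inner face, 172 mm from the hinge line; this point is on its axis 22.5 mm from the panel. Axes are the lid's: own -z points out of the panel along the peg (to the robot when open), own -x up the lid to its front edge
- square1: try square, dark wooden stock, standing on the stock, blade upright. Origin: underside, below the blade's middle; z up, x through the blade. Stock 24 (x) x 94 (y = +19 to -75) x 34 mm; steel blade y = -19 to +19, 5 mm thick, top at z = 165. 0.22 kg, centre of mass 19 mm to -y: hung, it swings about 10 degrees, stock to +y. Grip the blade's two edges from above
- square2: try square, blue plastic stock, standing on the stock, blade upright. Origin: underside, below the blade's middle; z up, x through the blade. Stock 24 (x) x 94 (y = +19 to -75) x 34 mm; steel blade y = -19 to +19, 5 mm thick, top at z = 165. 0.22 kg, centre of mass 19 mm to -y: hung, it swings about 10 degrees, stock to +y. Grip the blade's two edges from above
- square3: try square, light wooden stock, standing on the stock, blade upright. Origin: underside, below the blade's middle; z up, x through the blade. Stock 24 (x) x 94 (y = +19 to -75) x 34 mm; steel blade y = -19 to +19, 5 mm thick, top at z = 165. 0.22 kg, centre of mass 19 mm to -y: hung, it swings about 10 degrees, stock to +y. Grip the blade's two edges from above
- square1_hole (a point): centre of the round 20 mm hanging hole through the blade of square1, on the blade's middle line, 147 mm above the underside of the stock and 18 mm below the blade's top; the hole runs along the square's x
- square2_hole (a point): centre of the round 20 mm hanging hole through the blade of square2, on the blade's middle line, 147 mm above the underside of the stock and 18 mm below the blade's top; the hole runs along the square's x
- square3_hole (a point): centre of the round 20 mm hanging hole through the blade of square3, on the blade's middle line, 147 mm above the underside of the stock and 18 mm below the blade's top; the hole runs along the square's x
- block: wooden offcut, 45 (x) x 90 (y) x 36 mm, 0.1 kg, lying on the shut lid behind the handle; origin at the centre of its underside
- marker_red: white felt marker with a red cap, 16 (x) x 125 (y) x 18 mm, lying on the bench; origin at the centre of its underside, long axis its own y
- chalk_marker: yellow chalk marker with a white cap, 15 (x) x 140 (y) x 17 mm, lying on the bench; origin at the centre of its underside, long axis its own y
- glue_bottle: bystander: white glue bottle with a red cap, 60 mm wide, 174 mm tall; origin at the centre of its underside
- tape_roll: bystander: wide roll of beige masking tape lying flat, 104 mm across, 48 mm high; origin at the centre of its underside
Things that resemble listed ones, but are neither listed nor needed, are in the scene too. Leave any turquoise look-alike of the square2 alone.

How it is judged:
By the outcome, as a careful person would: the job done as asked, in the order asked, and still so for the second after the job is handed in, with the robot touching nothing.
Of square1, square2, square3 only 2 to 3 are there at a start; the rules pass over those that are not, and their reading is None.
Of marker_red, chalk_marker only 1 to 2 are there at a start; the rules pass over those that are not, and their reading is None.
At some moment in a run one of marker_red, chalk_marker, block may be knocked a few centimetres aside while the robot is not near it.
It also fails if it takes over 210 s, if anything falls off the work surface, if the arm or the gripper's body presses on something with over 40 N, if the wrist force passes 120 N, or if a joint passes its speed limit or range.

## Working session

There is one attempt and no reset: what is moved stays moved. The work goes in short steps, Python scripts to look and compute and a tool call to move; the robot and the scene stay as the last step left them, time stands still between calls to the robot, and variables do not carry over. Pictures are saved under pics/ and viewed, at most 14 in all, crops included, and the job is handed in when it is done.

Besides the shell and the picture viewer there is one more tool, called as name(argument=value, ...), one argument or row to a line, values as JSON. send_rows: Moves the arm, as the interface text tells. Its arguments: {"type":"object","properties":{"plan":{"type":"array","items":{"type":"array"}}},"required":["plan"]}

```bash
ls; mkdir -p pics
cat > h.py <<'E'
from workcell import *
import numpy as np, cv2
from scipy.spatial.transform import Rotation as R
def snap(n,f=None):
    c=get_calibration(n); im,d=capture(n)
    if f: cv2.imwrite('pics/'+f+'.png',im)
    return im,d,c
def cloud(d,c):
    K,E,k1=np.array(c['K']),np.array(c['extrinsics']),c['k1']
    v,u=np.mgrid[0:d.shape[0],0:d.shape[1]]
    x=(u-K[0,2])/K[0,0];y=(v-K[1,2])/K[1,1]
    X,Y=x.copy(),y.copy()
    for _ in range(6):
        s=1+k1*(X*X+Y*Y);X=x/s;Y=y/s
    P=np.stack([X*d,Y*d,d],-1)
    W=(P-E[:3,3])@E[:3,:3]
    W[d<=0]=np.nan
    return W
def proj(p,c):
    K,E,k1=np.array(c['K']),np.array(c['extrinsics']),c['k1']
    q=E[:3,:3]@np.array(p,float)+E[:3,3];a=q[:2]/q[2];a=a*(1+k1*(a@a))
    return K[0,0]*a[0]+K[0,2],K[1,1]*a[1]+K[1,2]
def delta(tgt,rot=None):
    "shift in tool axes/100mm from measured pose"
    s=read_state();T=R.from_quat(s['tool_rot'])
    print('pos',np.round(s['ee_pos'],1),'d',np.round(T.inv().apply(np.array(tgt)-s['ee_pos'])/100,3))
E
cat > a.py <<'E'
from h import *
s=read_state();print({k:np.round(v,3) for k,v in s.items()})
print(np.round(R.from_quat(s['tool_rot']).as_matrix(),3))
for n in('scene','side','wrist'):
    im,d,c=snap(n,n+'0');W=cloud(d,c);np.savez('/tmp/'+n,im=im,W=W)
    E=np.array(c['extrinsics']);print(n,'cam at',np.round(-E[:3,:3].T@E[:3,3]),'look',np.round(E[2,:3],2))
    for l in('case','lid','square1','square2','square3','block','marker_red','chalk_marker','glue_bottle','tape_roll'):
        for r in trace(n,l)[:4]:
            if r['score']<.2: continue
            p=W[r['region']];p=p[~np.isnan(p[:,0])]
            if len(p): print(l,round(r['score'],2),np.round(r['box']),'med',np.round(np.median(p,0)),'lo',np.round(np.percentile(p,3,0)),'hi',np.round(np.percentile(p,97,0)))
E
python3 a.py
```

```text
pics
{'t': np.float64(0.0), 'q': array([1.211, 0.378, 0.08 , 1.274, 0.   , 1.46 ]), 'dq': array([ 0.001, -0.001, -0.001,  0.   , -0.   ,  0.001]), 'joint_torque': array([ 1.0000e-03, -4.6361e+01,  2.6987e+01,  2.1000e-02, -0.0000e+00,
       -0.0000e+00]), 'ee_pos': array([141.887, 556.569, 230.357]), 'tool_rot': array([ 0.125,  0.992, -0.001, -0.   ]), 'force': array([-0.808,  0.127,  0.143]), 'ft_torque': array([ 0.02 , -0.048,  0.032]), 'grasp_force': np.float64(0.0), 'gripper_width': np.float64(84.996)}
[[-0.969  0.247 -0.001]
 [ 0.247  0.969 -0.002]
 [ 0.    -0.002 -1.   ]]
scene cam at [ -61. -683. 1029.] look [ 0.48  0.55 -0.68]
case 0.88 [327. 247. 142. 118.] med [503. -57.  66.] lo [ 424. -204.    5.] hi [627. 164.  72.]
lid 0.68 [325. 243. 144. 108.] med [512. -36.  67.] lo [ 428. -198.   63.] hi [626. 164.  73.]
square1 0.66 [247. 195.  18.  50.] med [453. 286.  58.] lo [443. 227.  24.] hi [460. 316. 162.]
square1 0.65 [241. 171.  33.  56.] med [503. 396.  36.] lo [490. 331.  -4.] hi [536. 429. 162.]
square1 0.62 [195. 176.  30.  33.] med [382. 463.  88.] lo [366. 453.  32
[... 2870 characters left out ...]
. -37.  69.] lo [ 431. -196.   63.] hi [628. 168.  77.]
chalk_marker 0.21 [267. 150.  12.  44.] med [504. 392.  38.] lo [494. 333.   6.] hi [519. 426. 160.]
glue_bottle 0.62 [334. 155.  20.  40.] med [744. 242.  79.] lo [722. 228.   2.] hi [775. 330. 154.]
tape_roll 0.54 [309. 221.  94.  88.] med [520. -36.  69.] lo [ 429. -198.   61.] hi [630. 169.  77.]
wrist cam at [ 72. 576. 373.] look [ 0.28 -0.07 -0.96]
square1 0.72 [306. 326.  14.  15.] med [368. 473.  16.] lo [364. 463.   3.] hi [373. 482.  30.]
square2 0.72 [306. 326.  14.  15.] med [368. 473.  16.] lo [364. 463.   3.] hi [373. 482.  30.]
square3 0.72 [306. 326.  14.  15.] med [368. 473.  16.] lo [364. 463.   3.] hi [373. 482.  30.]
```

Run:
```python
import cv2
im=cv2.imread('pics/scene0.png')
cv2.imwrite('pics/s1.png',cv2.resize(im[110:340,160:480],(800,575),interpolation=cv2.INTER_CUBIC))
```

```text
(no output)
```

View pics/s1.png

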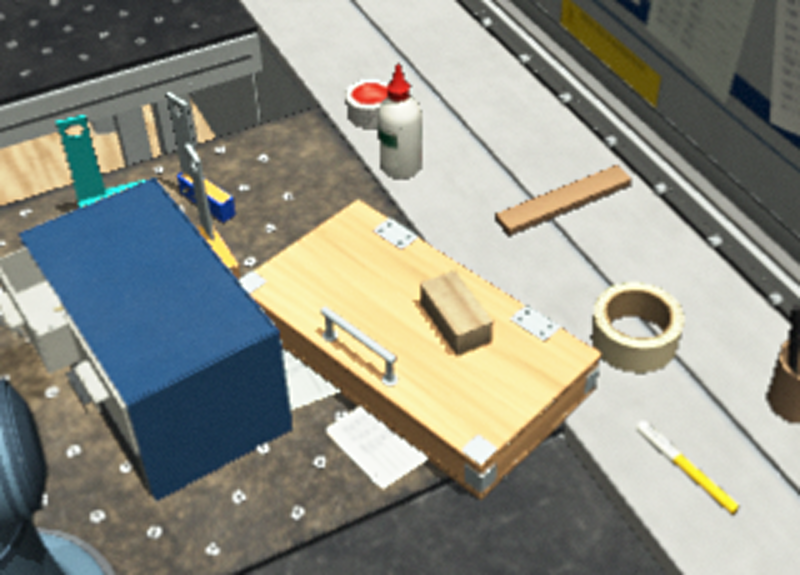

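View pics/wrist0.png

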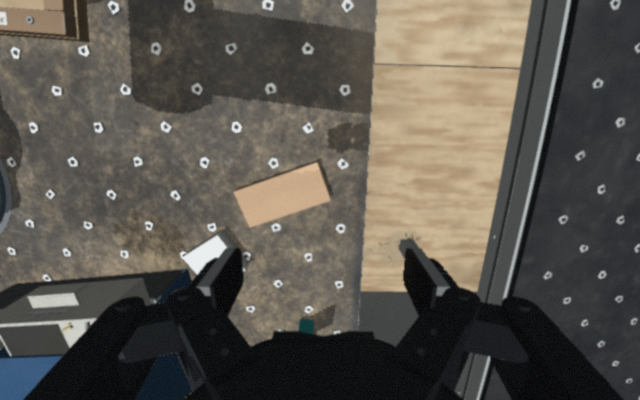

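The scene crop shows the shut lid with the block at crop (455,310) and its handle at (360,345). Three squares stand behind the blue cabinet: turquoise decoy (80,165), blue (200,160) and light wood (215,215). A yellow chalk marker lies at (690,470), the glue bottle at (400,130) and the tape roll at (635,325). The wrist view shows a blank notebook and no marker.

```bash
cat > b.py <<'E'
from h import *
for n in('scene','side'):
    Z=np.load(f'/tmp/{n}.npz');W=Z['W'];im=Z['im']
    def rect(z0,z1,xr,yr,nm):
        m=(W[...,2]>z0)&(W[...,2]<z1)&(W[...,0]>xr[0])&(W[...,0]<xr[1])&(W[...,1]>yr[0])&(W[...,1]<yr[1])
        if m.sum()<5: print(nm,'none');return
        p=W[m];r=cv2.minAreaRect(p[:,:2].astype(np.float32));print(n,nm,m.sum(),'c',np.round(r[0],1),'size',np.round(r[1],1),'ang',round(r[2],1),'z',np.round(np.median(p[:,2]),1))
    rect(60,78,(380,680),(-230,200),'lid')
    rect(96,115,(515,610),(-120,10),'block')
    rect(96,115,(410,480),(-130,100),'handle')
    rect(150,180,(100,440),(-100,350),'cabinet')
    rect(8,30,(590,680),(-420,-240),'chalk')
    rect(-10,20,(380,560),(-420,-230),'bench')
    rect(140,175,(430,475),(220,330),'sqA top')
    rect(20,40,(430,475),(200,330),'sqA stock')
    rect(140,175,(480,540),(340,450),'sqB top')
    rect(20,42,(480,525),(300,440),'sqB stock')
    rect(140,175,(350,420),(440,490),'decoy top')
E
python3 b.py
python3 - <<'E'
import cv2
im=cv2.imread('pics/scene0.png')
cv2.imwrite('pics/s2.png',cv2.resize(im[140:230,170:290],(800,600),interpolation=cv2.INTER_CUBIC))
E
```

```text
scene lid 6569 c [527.  -11.1] size [207.9 388.3] ang 4.4 z 67.0
scene block 427 c [556.3 -53.8] size [93.3 46.5] ang 74.1 z 102.9
scene handle 141 c [442.9 -17.6] size [ 12.3 111.2] ang 3.9 z 107.7
scene cabinet 5457 c [275.4 161.7] size [307.7 210. ] ang 82.4 z 163.7
scene chalk 230 c [ 629.2 -331.9] size [137.9  17.4] ang 83.7 z 12.1
scene bench 4444 c [ 470. -325.] size [179.7 189.9] ang 0.0 z -1.7
scene sqA top 43 c [456.5 299.2] size [42.1  6.4] ang 78.8 z 156.2
scene sqA stock 98 c [454.8 273.1] size [96.2 21.1] ang 80.4 z 33.3
scene sqB top 52 c [504.2 408.7] size [ 8.  42.7] ang 8.1 z 157.3
scene sqB stock 129 c [505.8 378.5] size [25.  93.9] ang 5.2 z 31.3
scene decoy top 72 c [383.  464.9] size [15.  37.9] ang 66.9 z 157.5
side lid 4245 c [531.1  -8.3] size [211.7 394.8] ang 4.1 z 69.3
side block 268 c [557.9 -52.4] size [98.5 45.1] ang 73.8 z 105.3
side handle 62 c [445.7 -19.2] size [ 11.2 116.1] ang 4.3 z 110.2
side cabinet 2907 c [276.  160.6] size [312.3 207.1] ang 82.2 z 166.0
side chalk 11 c [ 608.5 -270.6] size [57.3 37.3] ang 41.1 z 13.0
side bench 2650 c [ 470.1 -325. ] size [179.9 189.8] ang 0.1 z 0.5
side sqA top 15 c [456.6 299.6] size [38.1  4.5] ang 78.4 z 163.3
side sqA stock 96 c [451.1 271.2] size [101.6  23.3] ang 75.7 z 34.6
side sqB top 28 c [504.6 411.8] size [ 6.6 43.3] ang 4.9 z 159.7
side sqB stock 99 c [507.6 377.1] size [25.7 91.3] ang 4.5 z 35.0
side decoy top 47 c [385.8 464.6] size [21.5 39.7] ang 76.7 z 158.0
```

View pics/s2.png

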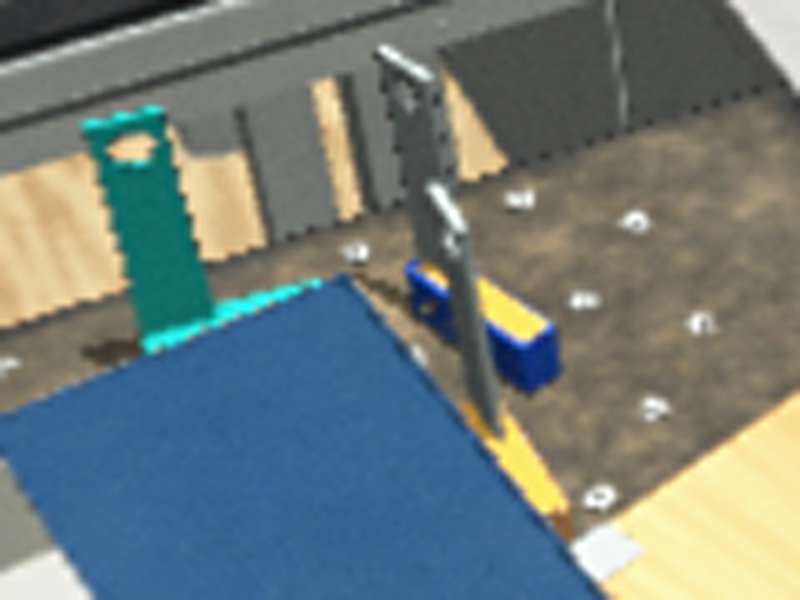

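Square candidates, in s1 crop pixels: turquoise (80,165) is the decoy, at (384,465). Blue stock (200,160) is square2, at (504,410). Light or orange stock (215,215) is at (457,299). I'll check these from above with the wrist camera, and also search behind the cabinet for marker_red and a third square.

send_rows(
  plan=[
    [-1,[-0.3,-0.12,-0.1],[0,0,0]],
    [-1,[-0.6,-0.24,-0.2],[0,0,0]],
    [-1,[-0.855,-0.34,-0.3],[0,0,0]],
  ],
)

```text
t: 1.95
ee_pos: [217.4, 502.3, 261.6]
tool_rot: [0.124, 0.992, -0.0, 0.0]
force: [0.5, -0.2, -0.5]
gripper_width: 85.3
grasp_force: 0.0
```

send_rows(
  plan=[
    [-1,[-0.3,-0.12,-0.1],[0,0,0]],
    [-1,[-0.6,-0.24,-0.2],[0,0,0]],
    [-1,[-0.855,-0.34,-0.3],[0,0,0]],
  ],
)

```text
t: 2.25
ee_pos: [292.2, 448.0, 291.8]
tool_rot: [0.125, 0.992, 0.0, 0.0]
force: [0.8, -0.3, -0.3]
gripper_width: 85.6
grasp_force: 0.0
```

send_rows(
  plan=[
    [-1,[-0.3,-0.12,-0.1],[0,0,0]],
    [-1,[-0.6,-0.24,-0.2],[0,0,0]],
    [-1,[-0.855,-0.34,-0.3],[0,0,0]],
  ],
)

```text
t: 2.55
ee_pos: [366.6, 393.9, 321.8]
tool_rot: [0.125, 0.992, 0.0, 0.0]
force: [-0.4, 0.6, 0.2]
gripper_width: 85.4
grasp_force: 0.0
```

send_rows(
  plan=[
    [-1,[-0.3,-0.12,-0.1],[0,0,0]],
    [-1,[-0.6,-0.24,-0.2],[0,0,0]],
    [-1,[-0.855,-0.34,-0.3],[0,0,0]],
    [-1,[-0.855,-0.34,-0.3],[0,0,0]],
  ],
)

```text
t: 2.95
ee_pos: [442.9, 339.2, 352.3]
tool_rot: [0.127, 0.992, 0.0, 0.001]
force: [-0.6, 0.9, 0.2]
gripper_width: 85.2
grasp_force: 0.0
```

```bash
cat > c.py <<'E'
from h import *
import sys
im,d,c=snap('wrist',sys.argv[1]);W=cloud(d,c)
E=np.array(c['extrinsics']);print('cam at',np.round(-E[:3,:3].T@E[:3,3]),np.round(read_state()['ee_pos'],1))
np.savez('/tmp/wrist',im=im,W=W)
for l in sys.argv[2:]:
    for r in trace('wrist',l)[:5]:
        if r['score']<.2: continue
        p=W[r['region']];p=p[~np.isnan(p[:,0])]
        if len(p):
            print(l,round(r['score'],2),np.round(r['box']),'med',np.round(np.median(p,0)),'z97',np.round(np.percentile(p[:,2],97)))
            for z0,z1 in((145,175),(22,45),(5,22),(60,115)):
                q=p[(p[:,2]>z0)&(p[:,2]<z1)]
                if len(q)>30: a=cv2.minAreaRect(q[:,:2].astype(np.float32));print('   z',z0,z1,len(q),np.round(a[0],1),np.round(a[1],1),round(a[2],1),'zmed',np.round(np.median(q[:,2]),1))
E
python3 c.py w1 square2 marker_red
```

```text
cam at [372. 359. 494.] [441.3 340.2 351.6]
square2 0.96 [396. 122.  51.  70.] med [394. 460.  36.] z97 165.0
   z 145 175 269 [385.6 466.3] [ 6.2 37.5] 68.8 zmed 163.7
   z 22 45 764 [411.5 455.9] [24.8 94.6] 68.5 zmed 33.9
   z 5 22 108 [405.6 445.2] [ 2.8 91.7] 66.9 zmed 14.5
   z 60 115 282 [384.3 464.5] [ 1.2 38.8] 68.0 zmed 90.1
square2 0.87 [287. 188.  53.  39.] med [454. 293.  35.] z97 165.0
   z 145 175 207 [459.2 303. ] [37.8  5.7] 76.7 zmed 164.1
   z 22 45 634 [453.2 276.7] [92.4 24.4] 77.4 zmed 34.0
   z 5 22 85 [442.3 279.9] [91.4  6.3] 73.5 zmed 14.2
   z 60 115 214 [457.  303.6] [38.1  4.4] 71.4 zmed 89.7
square2 0.76 [365. 196.  76.  41.] med [505. 400.  41.] z97 165.0
   z 145 175 230 [507.2 410.3] [ 5.9 38.1] 4.0 zmed 163.4
   z 22 45 655 [509.1 382.3] [24.5 93.7] 4.9 zmed 34.0
   z 5 22 125 [498.2 381.3] [ 2.9 93.5] 4.7 zmed 14.0
   z 60 115 280 [504.9 409.6] [ 2.1 37.3] 6.4 zmed 90.7
square2 0.59 [147. 251. 242. 148.] med [494.  24.  68.] z97 83.0
   z 60 115 15698 [527.9  -8.3] [202.1 385.8] 4.0 zmed 67.5
```

View pics/w1.png

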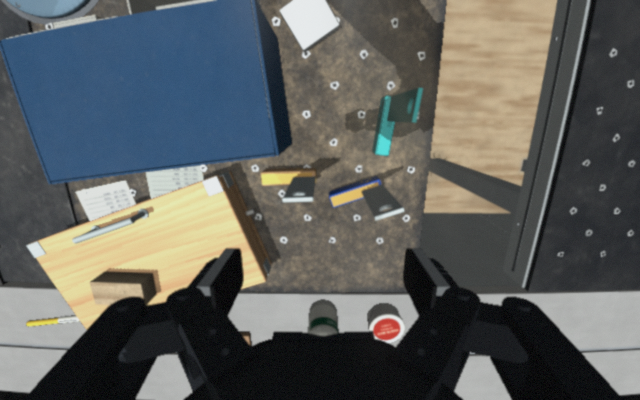

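The wrist view shows decoy (400,120), light-wood square (290,185) and blue square (365,195). There is no third square and no red marker. The lid with its block (125,287) and the chalk marker (50,322) are in view too. Next I go over the block.

send_rows(
  plan=[
    [-1,[-0.18,-0.3,0.1],[0,0,0]],
    [-1,[-0.35,-0.6,0.2],[0,0,0]],
    [-1,[-0.527,-0.88,0.304],[0,0,0]],
  ],
)

```text
t: 3.4
ee_pos: [468.1, 242.6, 320.3]
tool_rot: [0.123, 0.992, 0.0, -0.0]
force: [0.7, 0.1, 0.4]
gripper_width: 85.1
grasp_force: 0.0
```

send_rows(
  plan=[
    [-1,[-0.18,-0.3,0.1],[0,0,0]],
    [-1,[-0.35,-0.6,0.2],[0,0,0]],
    [-1,[-0.527,-0.88,0.304],[0,0,0]],
  ],
)

```text
t: 3.7
ee_pos: [497.6, 144.0, 289.9]
tool_rot: [0.124, 0.992, 0.0, -0.0]
force: [0.0, 1.6, 0.1]
gripper_width: 85.5
grasp_force: 0.0
```

send_rows(
  plan=[
    [-1,[-0.18,-0.3,0.1],[0,0,0]],
    [-1,[-0.35,-0.6,0.2],[0,0,0]],
    [-1,[-0.527,-0.88,0.304],[0,0,0]],
  ],
)

```text
t: 4.0
ee_pos: [527.1, 45.9, 259.5]
tool_rot: [0.124, 0.992, 0.0, -0.0]
force: [1.1, 0.3, 0.7]
gripper_width: 85.6
grasp_force: 0.0
```

send_rows(
  plan=[
    [-1,[-0.18,-0.3,0.1],[0,0,0]],
    [-1,[-0.35,-0.6,0.2],[0,0,0]],
    [-1,[-0.527,-0.88,0.304],[0,0,0]],
  ],
)

```text
t: 4.3
ee_pos: [556.7, -52.2, 229.0]
tool_rot: [0.124, 0.992, 0.0, -0.0]
force: [0.5, 0.8, 0.1]
gripper_width: 85.5
grasp_force: 0.0
```

send_rows(
  plan=[
    [-1,[0,0,0],[0,0,0.25]],
    [-1,[0,0,0],[0,0,0.5]],
    [-1,[0,0,0],[0,0,0.75]],
    [-1,[0,0,0],[0,0,1]],
  ],
)

```text
t: 4.7
ee_pos: [556.5, -50.9, 229.2]
tool_rot: [0.379, 0.925, 0.0, -0.001]
force: [0.2, 0.1, 0.2]
gripper_width: 85.4
grasp_force: 0.0
```

send_rows(
  plan=[
    [-1,[0,0,0],[0,0,0.25]],
    [-1,[0,0,0],[0,0,0.5]],
    [-1,[0,0,0],[0,0,0.75]],
    [-1,[0,0,0],[0,0,1]],
  ],
)

```text
t: 5.1
ee_pos: [556.5, -50.7, 229.3]
tool_rot: [0.605, 0.796, -0.0, -0.001]
force: [0.2, -0.1, 0.1]
gripper_width: 85.2
grasp_force: 0.0
```

send_rows(
  plan=[
    [-1,[0,0,0],[0,0,0.26]],
    [-1,[0,0,0],[0,0,0.52]],
    [-1,[0,0,0],[0,0,0.78]],
    [-1,[0,0,0],[0,0,1]],
    [-1,[0,0,0],[0,0,1]],
  ],
)

```text
t: 5.6
ee_pos: [556.6, -50.8, 229.3]
tool_rot: [0.789, 0.614, -0.0, -0.001]
force: [0.5, -0.5, -1.0]
gripper_width: 85.5
grasp_force: 0.0
```

```bash
cat > d.py <<'E'
from h import *
for n in('scene','wrist'):
    im,d,c=snap(n,'blk_'+n);W=cloud(d,c);X,Y,Z=W[...,0],W[...,1],W[...,2]
    m=(Z>97)&(Z<112)&(X>490)&(X<640)&(Y>-200)&(Y<100)
    m=cv2.erode(m.astype(np.uint8),np.ones((2,2)))>0
    if m.sum()>20:
        p=W[m];a=cv2.minAreaRect(p[:,:2].astype(np.float32));print(n,m.sum(),np.round(a[0],1),np.round(a[1],1),round(a[2],1),np.median(p[:,2]))
s=read_state();print(np.round(s['ee_pos'],1),np.round(R.from_quat(s['tool_rot']).as_matrix(),3),np.round(s['q'],2))
delta((556.5,-53.5,74))
E
python3 d.py
```

```text
scene 361 [554.9 -55.8] [88.8 44.3] 74.0 102.76559203198906
wrist 3650 [558.9 -51. ] [89.7 44. ] 73.9 103.62776373613224
[556.8 -51.3 229.5] [[ 0.243  0.97  -0.001]
 [ 0.97  -0.243  0.   ]
 [ 0.    -0.001 -1.   ]] [-0.21  0.35  0.03  1.26  0.    1.61]
pos [556.8 -51.3 229.5] d [-0.022  0.004  1.555]
```

send_rows(
  plan=[
    [-1,[0,0,0.3],[0,0,0.067]],
    [-1,[-0.01,0.01,0.6],[0,0,0.067]],
    [-1,[-0.01,0.01,0.9],[0,0,0.067]],
  ],
)

```text
t: 6.0
ee_pos: [558.1, -53.2, 138.9]
tool_rot: [0.8, 0.601, 0.0, 0.0]
force: [0.4, -0.2, -0.3]
gripper_width: 85.3
grasp_force: 0.0
```

send_rows(
  plan=[
    [-1,[0,0,0.25],[0,0,0]],
    [-1,[0,0,0.5],[0,0,0]],
    [-1,[0,0,0.65],[0,0,0]],
    [-1,[0,0,0.65],[0,0,0]],
  ],
)

```text
t: 6.4
ee_pos: [555.4, -52.6, 72.2]
tool_rot: [0.8, 0.6, -0.002, -0.002]
force: [-1.1, 1.0, -0.3]
gripper_width: 85.2
grasp_force: 0.0
```

send_rows(
  plan=[
    [1,[0,0,0],[0,0,0]],
    [1,[0,0,0],[0,0,0]],
    [1,[0,0,0],[0,0,0]],
    [1,[0,0,0],[0,0,0]],
    [1,[0,0,0],[0,0,0]],
  ],
)

```text
t: 6.9
ee_pos: [559.2, -53.7, 76.3]
tool_rot: [0.8, 0.6, 0.001, 0.001]
force: [-0.1, 0.3, 5.9]
gripper_width: 43.9
grasp_force: 61.9
```

send_rows(
  plan=[
    [1,[0,0,0],[0,0,0]],
    [1,[0,0,0],[0,0,0]],
  ],
)

```text
t: 7.1
ee_pos: [559.2, -53.8, 76.3]
tool_rot: [0.8, 0.6, 0.001, 0.001]
force: [-0.8, 1.4, 6.0]
gripper_width: 44.3
grasp_force: 61.9
```

```bash
cat > e.py <<'E'
from h import *
s=read_state();print(np.round(s['ee_pos'],1),np.round(R.from_quat(s['tool_rot']).as_matrix(),3),np.round(s['q'],2),s['force'],s['gripper_width'],s['grasp_force'])
E
python3 e.py
```

```text
[559.2 -53.8  76.3] [[ 0.281  0.96   0.003]
 [ 0.96  -0.281 -0.   ]
 [ 0.     0.003 -1.   ]] [-0.21  0.44 -0.24  0.89  0.    1.65] [-0.81787253  1.37361888  5.99223143] 44.3161266193431 61.887309551239014
```

send_rows(
  plan=[
    [1,[0,0,-0.2],[0,0,0]],
    [1,[0,0,-0.5],[0,0,0]],
    [1,[0,0,-0.8],[0,0,0]],
    [1,[0,0,-1],[0,0,0]],
  ],
)

```text
t: 7.5
ee_pos: [558.5, -53.7, 176.9]
tool_rot: [0.8, 0.6, 0.001, 0.001]
force: [1.1, -0.9, -0.6]
gripper_width: 43.7
grasp_force: 61.4
```

send_rows(
  plan=[
    [1,[-0.2,0.01,0],[0,0,0]],
    [1,[-0.5,0.02,0],[0,0,0]],
    [1,[-0.81,0.03,0],[0,0,0]],
  ],
)

```text
t: 7.8
ee_pos: [537.9, -132.6, 175.0]
tool_rot: [0.8, 0.6, 0.0, 0.0]
force: [-0.2, -0.8, -1.1]
gripper_width: 43.8
grasp_force: 61.5
```

send_rows(
  plan=[
    [1,[-0.3,0.01,0],[0,0,0]],
    [1,[-0.6,0.02,0],[0,0,0]],
    [1,[-0.81,0.03,0],[0,0,0]],
  ],
)

```text
t: 8.1
ee_pos: [517.4, -212.4, 174.7]
tool_rot: [0.801, 0.599, -0.0, 0.0]
force: [0.2, 0.6, -1.4]
gripper_width: 43.8
grasp_force: 61.5
```

send_rows(
  plan=[
    [1,[-0.3,0.01,0],[0,0,0]],
    [1,[-0.6,0.02,0],[0,0,0]],
    [1,[-0.81,0.03,0],[0,0,0]],
  ],
)

```text
t: 8.4
ee_pos: [497.5, -291.0, 174.6]
tool_rot: [0.801, 0.599, -0.0, 0.0]
force: [0.1, -0.8, -1.0]
gripper_width: 44.1
grasp_force: 61.5
```

send_rows(
  plan=[
    [1,[0,0,0.2],[0,0,0]],
    [1,[0,0,0.5],[0,0,0]],
    [1,[0,0,0.8],[0,0,0]],
    [1,[0,0,1],[0,0,0]],
  ],
)

```text
t: 8.8
ee_pos: [497.0, -288.6, 72.5]
tool_rot: [0.8, 0.599, -0.0, -0.001]
force: [-0.2, -0.1, -1.6]
gripper_width: 43.9
grasp_force: 61.4
```

send_rows(
  plan=[
    [1,[0,0,0.2],[0,0,0]],
    [1,[0,0,0.4],[0,0,0]],
    [1,[0,0,0.5],[0,0,0]],
    [1,[0,0,0.58],[0,0,0]],
    [1,[0,0,0.58],[0,0,0]],
  ],
)

```text
t: 9.3
ee_pos: [497.8, -288.9, 16.0]
tool_rot: [0.8, 0.6, -0.0, -0.001]
force: [-0.5, 0.3, -1.3]
gripper_width: 44.0
grasp_force: 61.4
```

```bash
python3 e.py
cat > f.py <<'E'
from h import *
im,d,c=snap('scene','x');W=cloud(d,c);X,Y,Z=W[...,0],W[...,1],W[...,2]
r=trace('scene','block')[0];p=W[r['region']];print(r['score'],np.round(r['box']),np.round(np.nanpercentile(p,[2,50,98],axis=0)))
E
python3 f.py
```

```text
[ 497.8 -288.9   16. ] [[ 0.281  0.96  -0.001]
 [ 0.96  -0.281  0.001]
 [ 0.001 -0.001 -1.   ]] [-0.64  0.53 -0.27  0.77  0.    1.22] [-0.52549657  0.34989394 -1.3234568 ] 43.95948149140882 61.42264008522034
0.77 [394. 318.  22.  28.] [[ 464. -336.   11.]
 [ 487. -315.   41.]
 [ 515. -286.   46.]]
```

send_rows(
  plan=[
    [1,[0,0,0.04],[0,0,0]],
    [1,[0,0,0.07],[0,0,0]],
    [1,[0,0,0.085],[0,0,0]],
    [1,[0,0,0.085],[0,0,0]],
  ],
)

```text
t: 9.8
ee_pos: [498.0, -289.1, 8.0]
tool_rot: [0.8, 0.6, -0.0, -0.0]
force: [-0.5, -0.3, -1.3]
gripper_width: 44.2
grasp_force: 61.4
```

send_rows(
  plan=[
    [-0.3,[0,0,0],[0,0,0]],
    [-0.6,[0,0,-0.02],[0,0,0]],
    [-1,[0,0,-0.02],[0,0,0]],
    [-1,[0,0,-0.02],[0,0,0]],
  ],
)

```text
t: 10.2
ee_pos: [498.5, -289.4, 10.5]
tool_rot: [0.8, 0.6, 0.0, 0.0]
force: [0.8, -0.0, -0.0]
gripper_width: 85.4
grasp_force: 0.0
```

send_rows(
  plan=[
    [-1,[0,0,-0.3],[0,0,0]],
    [-1,[0,0,-0.6],[0,0,0]],
    [-1,[0,0,-1],[0,0,0]],
  ],
)

```text
t: 10.5
ee_pos: [497.0, -288.4, 109.8]
tool_rot: [0.8, 0.6, -0.0, -0.002]
force: [1.1, -1.0, 0.3]
gripper_width: 85.7
grasp_force: 0.0
```

send_rows(
  plan=[
    [-1,[0,0,-0.3],[0,0,0]],
    [-1,[0,0,-0.6],[0,0,0]],
    [-1,[0,0,-0.8],[0,0,0]],
  ],
)

```text
t: 10.8
ee_pos: [499.0, -289.8, 192.9]
tool_rot: [0.8, 0.6, 0.001, 0.002]
force: [0.1, 0.2, -0.3]
gripper_width: 85.6
grasp_force: 0.0
```

```bash
python3 f.py; python3 c.py w2 block; python3 e.py
```

```text
0.92 [389. 315.  32.  40.] [[ 466. -335.    1.]
 [ 489. -294.   33.]
 [ 523. -246.   38.]]
cam at [ 520. -219.  336.] [ 499.3 -290.   191.7]
block 0.91 [322. 182.  47.  84.] med [ 500. -282.   35.] z97 36.0
   z 22 45 3162 [ 498.6 -286.2] [89.4 45.1] 73.7 zmed 35.1
   z 5 22 38 [ 511.4 -243.4] [ 0.3 42.3] 73.8 zmed 15.2
block 0.67 [316.  66. 264. 127.] med [ 520. -160.   68.] z97 69.0
   z 22 45 33 [ 551.9 -198.1] [184.8   1.8] 4.3 zmed 25.5
   z 60 115 22198 [ 540.2 -142.2] [205.3 117.7] 4.1 zmed 67.6
[ 498.4 -289.4  190.1] [[ 0.281  0.96   0.001]
 [ 0.96  -0.281 -0.   ]
 [-0.     0.001 -1.   ]] [-0.64  0.39 -0.    1.17  0.    1.22] [-0.26961519 -0.03195192 -0.49974138] 85.43524753580984 0.0
```

The block lies on the bench. Now over the handle.

send_rows(
  plan=[
    [-1,[0,0,0],[0,0,-0.25]],
    [-1,[0,0,0],[0,0,-0.5]],
    [-1,[0,0,0],[0,0,-0.68]],
  ],
)

```text
t: 11.3
ee_pos: [497.2, -288.5, 188.0]
tool_rot: [0.68, 0.733, -0.0, -0.002]
force: [-0.9, 0.1, 0.0]
gripper_width: 85.4
grasp_force: 0.0
```

send_rows(
  plan=[
    [-1,[0.3,-0.04,0],[0,0,0]],
    [-1,[0.6,-0.08,0],[0,0,0]],
    [-1,[0.914,-0.115,0],[0,0,0]],
  ],
)

```text
t: 11.6
ee_pos: [478.8, -197.6, 188.0]
tool_rot: [0.682, 0.731, -0.0, -0.002]
force: [0.8, -0.3, 0.8]
gripper_width: 85.2
grasp_force: 0.0
```

send_rows(
  plan=[
    [-1,[0.3,-0.04,0],[0,0,0]],
    [-1,[0.6,-0.08,0],[0,0,0]],
    [-1,[0.914,-0.115,0],[0,0,0]],
  ],
)

```text
t: 11.9
ee_pos: [460.6, -107.1, 188.3]
tool_rot: [0.682, 0.732, -0.001, -0.002]
force: [0.7, -0.3, 0.5]
gripper_width: 85.4
grasp_force: 0.0
```

send_rows(
  plan=[
    [-1,[0.3,-0.04,0],[0,0,0]],
    [-1,[0.6,-0.08,0],[0,0,0]],
    [-1,[0.914,-0.115,0],[0,0,0]],
    [-1,[0.914,-0.115,0],[0,0,0]],
    [-1,[0.914,-0.115,0],[0,0,0]],
  ],
)

```text
t: 12.4
ee_pos: [443.3, -17.8, 188.9]
tool_rot: [0.681, 0.732, -0.001, -0.001]
force: [0.8, -0.4, -0.4]
gripper_width: 85.1
grasp_force: 0.0
```

```bash
cat > g.py <<'E'
from h import *
im,d,c=snap('wrist','w3');W=cloud(d,c);X,Y,Z=W[...,0],W[...,1],W[...,2]
for nm,z0,z1 in(('bar',98,118),('lid',62,74)):
    m=(Z>z0)&(Z<z1)&(X>400)&(X<(480 if nm=='bar' else 680))&(Y<190)&(Y>-220)
    m=cv2.erode(m.astype(np.uint8),np.ones((2,2)))>0
    p=W[m];a=cv2.minAreaRect(p[:,:2].astype(np.float32));print(nm,m.sum(),np.round(a[0],1),np.round(a[1],1),round(a[2],1),np.round(np.percentile(p[:,2],[50,90,98]),1))
delta((444.2,-18.3,87))
E
python3 g.py;python3 e.py
```

```text
bar 1274 [446.  -15.1] [  9.  108.5] 4.5 [109.8 110.9 111.5]
lid 61684 [531.2 -17.6] [204.4 360. ] 4.3 [67.6 68.6 69.4]
pos [443.8 -18.4 189.2] d [1.000e-03 6.000e-03 1.022e+00]
[443.8 -18.4 189.2] [[-0.071  0.997 -0.002]
 [ 0.997  0.071 -0.   ]
 [ 0.    -0.002 -1.   ]] [-0.18  0.14 -0.35  1.09 -0.    1.32] [-0.79054488 -0.03667653 -0.5850462 ] 85.71557797490776 0.0
```

send_rows(
  plan=[
    [-1,[0.005,0.013,0.3],[0,0,0]],
    [-1,[0.01,0.013,0.6],[0,0,0]],
    [-1,[0.01,0.013,0.85],[0,0,0]],
    [-1,[0.01,0.013,1],[0,0,0]],
    [-1,[0.01,0.013,1],[0,0,0]],
  ],
)

```text
t: 12.95
ee_pos: [443.4, -17.8, 87.6]
tool_rot: [0.682, 0.731, -0.002, -0.002]
force: [-0.4, -0.5, 0.2]
gripper_width: 85.2
grasp_force: 0.0
```

send_rows(
  plan=[
    [1,[0,0,0],[0,0,0]],
    [1,[0,0,0],[0,0,0]],
    [1,[0,0,0],[0,0,0]],
    [1,[0,0,0],[0,0,0]],
    [1,[0,0,0],[0,0,0]],
  ],
)

```text
t: 13.45
ee_pos: [446.0, -17.2, 90.7]
tool_rot: [0.681, 0.732, 0.0, 0.0]
force: [-0.1, 0.3, -0.5]
gripper_width: 12.2
grasp_force: 0.0
```

send_rows(
  plan=[
    [1,[0,0,0],[0,0,0]],
    [1,[0,0,0],[0,0,0]],
    [1,[0,0,0],[0,0,0]],
  ],
)

```text
t: 13.75
ee_pos: [445.4, -17.2, 90.8]
tool_rot: [0.681, 0.732, -0.0, 0.0]
force: [-2.3, -1.0, 5.8]
gripper_width: 7.3
grasp_force: 58.6
```

```bash
python3 e.py
python3 - <<'E'
import numpy as np
def p(t): t=np.radians(t);return -187*np.cos(t)+48*np.sin(t),187*np.sin(t)+48*np.cos(t)
for a0 in range(0,100,20):
    s0,z0=p(a0)
    print(a0,[(a,round((p(a)[0]-s0)/100,3),round(-(p(a)[1]-z0)/100,3)) for a in range(a0+4,a0+21,4)])
E
```

```text
[445.4 -17.2  90.8] [[-0.071  0.997  0.   ]
 [ 0.997  0.071 -0.001]
 [-0.001  0.    -1.   ]] [-0.18  0.22 -0.52  0.83 -0.    1.32] [-2.32789764 -0.9962832   5.82170276] 7.330000414812373 58.582887053489685
0 [(4, np.float64(0.038), np.float64(-0.129)), (8, np.float64(0.085), np.float64(-0.256)), (12, np.float64(0.141), np.float64(-0.378)), (16, np.float64(0.205), np.float64(-0.497)), (20, np.float64(0.277), np.float64(-0.611))]
20 [(24, np.float64(0.08), np.float64(-0.108)), (28, np.float64(0.167), np.float64(-0.211)), (32, np.float64(0.262), np.float64(-0.307)), (36, np.float64(0.362), np.float64(-0.397)), (40, np.float64(0.469), np.float64(-0.479))]
40 [(44, np.float64(0.112), np.float64(-0.075)), (48, np.float64(0.229), np.float64(-0.141)), (52, np.float64(0.351), np.float64(-0.199)), (56, np.float64(0.476), np.float64(-0.249)), (60, np.float64(0.605), np.float64(-0.29))]
60 [(64, np.float64(0.131), np.float64(-0.032)), (68, np.float64(0.264), np.float64(-0.054)), (72, np.float64(0.398), np.float64(-0.067)), (76, np.float64(0.533), np.float64(-0.071)), (80, np.float64(0.667), np.float64(-0.065))]
80 [(84, np.float64(0.134), np.float64(0.015)), (88, np.float64(0.266), np.float64(0.039)), (92, np.float64(0.397), np.float64(0.073)), (96, np.float64(0.525), np.float64(0.115)), (100, np.float64(0.649), np.float64(0.167))]
```

send_rows(
  plan=[
    [1,[0.04,0,-0.13],[0,0,0]],
    [1,[0.085,0,-0.256],[0,0,0]],
    [1,[0.141,0,-0.378],[0,0,0]],
    [1,[0.205,0,-0.497],[0,0,0]],
    [1,[0.277,0,-0.611],[0,0,0]],
  ],
)

```text
t: 14.25
ee_pos: [469.0, 0.5, 157.0]
tool_rot: [0.683, 0.73, 0.008, 0.024]
force: [66.3, -29.2, -51.4]
gripper_width: 6.7
grasp_force: 57.2
```

```bash
python3 e.py
```

```text
[469.    0.5 157. ] [[-0.065  0.997  0.046]
 [ 0.998  0.066 -0.021]
 [-0.024  0.045 -0.999]] [-0.12  0.16 -0.41  0.95 -0.01  1.38] [ 66.3495451  -29.15501784 -51.4264509 ] 6.674898867432551 57.22296953201294
```

I put the shift on the wrong tool axis (x in place of y). I'm correcting it gently now.

send_rows(
  plan=[
    [1,[-0.07,0.1,0],[0,0,0]],
    [1,[-0.14,0.2,0],[0,0,0]],
    [1,[-0.2,0.277,0],[0,0,0]],
    [1,[-0.277,0.277,0],[0,0,0]],
    [1,[-0.277,0.277,0],[0,0,0]],
  ],
)

```text
t: 14.75
ee_pos: [464.3, -0.9, 148.9]
tool_rot: [0.679, 0.734, 0.007, -0.017]
force: [-15.4, 40.5, 10.5]
gripper_width: 7.1
grasp_force: 63.5
```

```bash
python3 e.py
```

```text
[464.3  -0.9 148.9] [[-0.077  0.997 -0.015]
 [ 0.996  0.077  0.034]
 [ 0.035 -0.012 -0.999]] [-0.16  0.22 -0.36  1.01  0.03  1.33] [-15.42869898  40.46168058  10.54654911] 7.121859079874639 63.50306689739227
```

send_rows(
  plan=[
    [1,[0.06,0,0],[0,0,0]],
    [1,[0.12,0,0],[0,0,0]],
    [1,[0.18,0,0],[0,0,0]],
    [1,[0.18,0,0],[0,0,0]],
  ],
)

```text
t: 15.15
ee_pos: [464.3, -0.5, 148.9]
tool_rot: [0.682, 0.732, -0.009, -0.002]
force: [-13.2, -13.5, 2.1]
gripper_width: 7.4
grasp_force: 62.6
```

```bash
python3 e.py
```

```text
[464.3  -0.5 148.9] [[-0.071  0.997 -0.015]
 [ 0.997  0.07  -0.01 ]
 [-0.009 -0.016 -1.   ]] [-0.13  0.21 -0.36  1.01 -0.01  1.37] [-13.21606689 -13.51989688   2.05463488] 7.350895920622184 62.61304020881653
```

send_rows(
  plan=[
    [1,[-0.03,0.08,-0.108],[0,0,0]],
    [1,[-0.03,0.167,-0.211],[0,0,0]],
    [1,[-0.03,0.262,-0.307],[0,0,0]],
    [1,[-0.03,0.362,-0.397],[0,0,0]],
    [1,[-0.03,0.469,-0.479],[0,0,0]],
  ],
)

```text
t: 15.65
ee_pos: [502.6, 2.3, 196.7]
tool_rot: [0.682, 0.732, -0.012, -0.01]
force: [-38.8, -5.7, 28.4]
gripper_width: 7.1
grasp_force: 64.0
```

send_rows(
  plan=[
    [1,[0,0.112,-0.075],[0,0,0]],
    [1,[0,0.229,-0.141],[0,0,0]],
    [1,[0,0.351,-0.199],[0,0,0]],
    [1,[0,0.476,-0.249],[0,0,0]],
    [1,[0,0.605,-0.29],[0,0,0]],
  ],
)

```text
t: 16.15
ee_pos: [574.6, 7.7, 235.6]
tool_rot: [0.681, 0.732, -0.001, -0.0]
force: [-22.4, 1.3, 42.4]
gripper_width: 7.0
grasp_force: 68.1
```

```bash
python3 e.py
```

```text
[574.6   7.7 235.6] [[-0.072  0.997 -0.002]
 [ 0.997  0.072 -0.001]
 [-0.001 -0.002 -1.   ]] [-0.1   0.38  0.09  1.29 -0.    1.4 ] [-22.4481058    1.33310357  42.36168822] 7.040797158390135 68.14164698123932
```

send_rows(
  plan=[
    [1,[0,0.131,-0.082],[0,0,0]],
    [1,[0,0.264,-0.114],[0,0,0]],
    [1,[0,0.398,-0.127],[0,0,0]],
    [1,[0,0.533,-0.131],[0,0,0]],
    [1,[0,0.667,-0.125],[0,0,0]],
  ],
)

```text
t: 16.65
ee_pos: [644.2, 12.9, 243.0]
tool_rot: [0.681, 0.732, -0.0, -0.001]
force: [-7.7, 1.9, 11.9]
gripper_width: 7.0
grasp_force: 66.1
```

```bash
python3 e.py
```

```text
[644.2  12.9 243. ] [[-0.072  0.997 -0.001]
 [ 0.997  0.072  0.001]
 [ 0.001 -0.001 -1.   ]] [-0.08  0.53  0.35  1.39  0.    1.42] [-7.73542356  1.93333728 11.94654212] 7.008706787594747 66.10885620117188
```

send_rows(
  plan=[
    [1,[0,0.134,0.015],[0,0,0]],
    [1,[0,0.266,0.039],[0,0,0]],
    [1,[0,0.397,0.073],[0,0,0]],
    [1,[0,0.525,0.115],[0,0,0]],
    [1,[0,0.649,0.167],[0,0,0]],
  ],
)

```text
t: 17.15
ee_pos: [709.5, 16.8, 225.1]
tool_rot: [0.681, 0.732, -0.001, -0.0]
force: [-3.2, -15.1, 6.4]
gripper_width: 6.8
grasp_force: 68.4
```

```bash
python3 e.py
cat > k.py <<'E'
from h import *
im,d,c=snap('scene','sc_lid');W=cloud(d,c)
for n in('scene','side'):
    if n=='side': im,d,c=snap('side');W=cloud(d,c)
    X,Y,Z=W[...,0],W[...,1],W[...,2]
    ex=np.array([.9973,.0732]);s=(X-530.7)*ex[0]+(Y+9)*ex[1]-100;t=-(X-530.7)*ex[1]+(Y+9)*ex[0]
    m=(abs(t)<188)&(s>-40)&(s<70)&(Z>110)&(Z<275)
    p=np.stack([s[m],t[m],Z[m]],1)
    m1=(abs(p[:,1]-15)>40)
    # robust line s=a+b*z on panel inner face
    best=None
    from numpy.random import default_rng
    g=default_rng(0)
    for _ in range(400):
        i=g.choice(len(p),3,replace=False);A=np.c_[np.ones(3),p[i][:,[1,2]]]
        try: k=np.linalg.solve(A,p[i][:,0])
        except Exception: continue
        e=abs(p[:,0]-k[0]-k[1]*p[:,1]-k[2]*p[:,2])<2.5
        if best is None or e.sum()>best.sum(): best=e
    q=p[best];k=np.linalg.lstsq(np.c_[np.ones(len(q)),q[:,1:]],q[:,0],rcond=None)[0]
    print(n,len(p),len(q),'lean deg',90+np.degrees(np.arctan(k[2])),'yaw err',np.degrees(np.arctan(k[1])),'s at z58',k[0]+58*k[2])
    print('top z',np.percentile(q[:,2],[50,99]),'t range',np.percentile(q[:,1],[1,99]))
    h=k[0]+k[1]*p[:,1]+k[2]*p[:,2]-p[:,0]
    for t0 in(135,15,-105):
        a=p[(h>8)&(h<48)&(abs(p[:,1]-t0)<20)&(p[:,2]>205)&(p[:,2]<255)]
        if len(a): print('peg',t0,len(a),np.round(a.min(0),1),np.round(np.median(a,0),1),np.round(a.max(0),1))
E
python3 k.py
```

```text
[709.5  16.8 225.1] [[-0.071  0.997 -0.002]
 [ 0.997  0.071 -0.001]
 [-0.001 -0.002 -1.   ]] [-0.06  0.69  0.59  1.47 -0.    1.43] [ -3.24613214 -15.05772546   6.43004033] 6.799688220718713 68.37740421295166
scene 5237 4037 lean deg 99.75222080603345 yaw err -0.02076257525685328 s at z58 0.27251393954058933
top z [187.62703586 259.10220281] t range [-185.17452935  181.76423425]
peg 135 28 [-17.  126.5 229.1] [  2.9 131.7 232.7] [ 21.8 136.1 237.5]
peg 15 32 [-17.1   7.2 228.4] [  0.6  11.4 233.4] [ 22.3  15.9 238.8]
peg -105 35 [ -15.8 -112.   226.6] [   2.1 -108.8  233. ] [  20.7 -103.6  239.3]
side 2538 1805 lean deg 100.28557941523201 yaw err -0.24760247030528384 s at z58 1.5604033088331892
top z [188.39596115 262.81467738] t range [-185.33324964  182.74062865]
peg 135 22 [-11.  126.6 231.2] [  6.5 133.2 235.7] [ 25.3 138.8 239.4]
peg 15 24 [-11.1   7.1 229.8] [  6.5  13.7 234.8] [ 24.5  18.9 241.4]
peg -105 28 [ -11.9 -111.1  230.8] [   6.8 -107.   235.4] [  25.3 -101.5  243.7]
```

Lid is at about 100°, in agreement between the two views. Now I release with a small opening and lift.

send_rows(
  plan=[
    [0.6,[0,0,0],[0,0,0]],
    [0.6,[0,0,0],[0,0,0]],
    [0.6,[0,0,0],[0,0,0]],
  ],
)

```text
t: 17.55
ee_pos: [710.1, 16.7, 223.9]
tool_rot: [0.682, 0.732, -0.0, -0.0]
force: [-0.7, 0.2, 0.2]
gripper_width: 17.0
grasp_force: 0.0
```

send_rows(
  plan=[
    [0.6,[0,0,-0.1],[0,0,0]],
    [0.6,[0,0,-0.25],[0,0,0]],
    [0.6,[0,0,-0.45],[0,0,0]],
    [0.6,[0,0,-0.7],[0,0,0]],
    [0.6,[0,0,-1],[0,0,0]],
  ],
)

```text
t: 18.05
ee_pos: [709.5, 16.7, 324.4]
tool_rot: [0.682, 0.732, -0.001, -0.001]
force: [0.8, 0.2, -0.0]
gripper_width: 17.2
grasp_force: 0.0
```

```bash
python3 e.py; python3 k.py
```

```text
[709.5  16.7 324.4] [[-0.071  0.997 -0.002]
 [ 0.997  0.071  0.   ]
 [ 0.    -0.002 -1.   ]] [-0.07  0.79  1.03  1.81  0.    1.43] [ 0.8394811   0.23186242 -0.03492212] 17.156178264795802 0.0
scene 5228 4066 lean deg 100.3872819592792 yaw err -0.09911801575613317 s at z58 0.7269751042502204
top z [187.91285734 258.61690945] t range [-185.10573979  183.43047223]
peg 135 29 [-13.6 126.5 228. ] [  3.6 131.6 233.5] [ 23.6 136.  238.5]
peg 15 26 [-13.8   7.2 228.4] [  2.6  11.4 233.5] [ 20.2  17.1 238.2]
peg -105 34 [ -13.1 -112.1  228.8] [   4.2 -108.6  233.2] [  23.1 -103.5  238.9]
side 2500 1807 lean deg 100.48602341239052 yaw err -0.2637030085066961 s at z58 1.220765283170019
top z [189.34790177 262.78308514] t range [-184.83032164  182.92245156]
peg 135 21 [-12.1 125.6 229.7] [  6.4 131.  237.4] [ 22.  142.1 242.5]
peg 15 25 [-11.5   7.2 229. ] [  7.1  14.  234.7] [ 25.3  19.6 244. ]
peg -105 26 [ -10.5 -112.3  229. ] [   7.  -107.1  235.8] [ 23.5 -99.2 241.1]
```

send_rows(
  plan=[
    [0.6,[0.25,-0.19,0.05],[0,0,0]],
    [0.6,[0.5,-0.38,0.1],[0,0,0]],
    [0.6,[0.757,-0.576,0.16],[0,0,0]],
  ],
)

```text
t: 18.45
ee_pos: [646.6, 88.6, 306.6]
tool_rot: [0.682, 0.731, -0.0, -0.0]
force: [0.2, 0.8, 0.6]
gripper_width: 17.6
grasp_force: 0.0
```

send_rows(
  plan=[
    [-1,[0.25,-0.19,0.05],[0,0,0]],
    [-1,[0.5,-0.38,0.1],[0,0,0]],
    [-1,[0.757,-0.576,0.16],[0,0,0]],
  ],
)

```text
t: 18.75
ee_pos: [583.0, 160.2, 290.9]
tool_rot: [0.682, 0.732, -0.0, -0.0]
force: [0.0, 0.1, -0.1]
gripper_width: 59.7
grasp_force: 0.0
```

send_rows(
  plan=[
    [-1,[0.25,-0.19,0.05],[0,0,0]],
    [-1,[0.5,-0.38,0.1],[0,0,0]],
    [-1,[0.757,-0.576,0.16],[0,0,0]],
  ],
)

```text
t: 19.05
ee_pos: [520.2, 231.5, 274.9]
tool_rot: [0.682, 0.732, -0.0, -0.0]
force: [0.3, 0.3, 0.6]
gripper_width: 85.3
grasp_force: 0.0
```

send_rows(
  plan=[
    [-1,[0.25,-0.19,0.05],[0,0,0]],
    [-1,[0.5,-0.38,0.1],[0,0,0]],
    [-1,[0.757,-0.576,0.16],[0,0,0]],
  ],
)

```text
t: 19.35
ee_pos: [457.4, 302.8, 258.9]
tool_rot: [0.682, 0.732, -0.0, -0.0]
force: [0.4, 0.7, 0.6]
gripper_width: 85.6
grasp_force: 0.0
```

send_rows(
  plan=[
    [-1,[0,0,0],[0,0,-0.27]],
    [-1,[0,0,0],[0,0,-0.54]],
    [-1,[0,0,0],[0,0,-0.815]],
  ],
)

```text
t: 19.65
ee_pos: [457.8, 302.3, 258.9]
tool_rot: [0.508, 0.861, -0.001, -0.0]
force: [0.1, -0.2, 0.3]
gripper_width: 85.3
grasp_force: 0.0
```

send_rows(
  plan=[
    [-1,[0,0,0],[0,0,-0.27]],
    [-1,[0,0,0],[0,0,-0.54]],
    [-1,[0,0,0],[0,0,-0.815]],
  ],
)

```text
t: 19.95
ee_pos: [458.2, 301.9, 259.0]
tool_rot: [0.315, 0.949, -0.0, -0.0]
force: [-0.7, 0.0, -0.6]
gripper_width: 85.1
grasp_force: 0.0
```

send_rows(
  plan=[
    [-1,[0,0,0],[0,0,-0.27]],
    [-1,[0,0,0],[0,0,-0.54]],
    [-1,[0,0,0],[0,0,-0.815]],
    [-1,[0,0,0],[0,0,-0.815]],
    [-1,[0,0,0],[0,0,-0.815]],
  ],
)

```text
t: 20.45
ee_pos: [458.5, 302.1, 259.4]
tool_rot: [0.111, 0.994, -0.0, -0.0]
force: [0.2, 0.3, 1.5]
gripper_width: 85.5
grasp_force: 0.0
```

```bash
python3 c.py w4 square1;python3 e.py
```

```text
cam at [388. 319. 402.] [458.7 302.2 259.5]
square1 0.98 [409. 204. 117.  55.] med [505. 401.  65.] z97 165.0
   z 145 175 510 [506.2 411. ] [ 6.2 38.5] 4.5 zmed 161.8
   z 22 45 1059 [509.1 382.6] [24.6 94.5] 4.6 zmed 34.0
   z 5 22 209 [498.5 378.4] [18.7 93.7] 16.5 zmed 14.0
   z 60 115 589 [504.8 410.4] [ 5.3 38.8] 10.8 zmed 90.9
square1 0.88 [303. 183.  71.  45.] med [455. 293.  39.] z97 165.0
   z 145 175 372 [459.1 303.2] [37.5  5.9] 77.1 zmed 163.9
   z 22 45 1017 [452.6 275.2] [93.1 23.9] 77.1 zmed 33.9
   z 5 22 85 [441.  276.6] [88.6  1. ] 77.5 zmed 14.0
   z 60 115 325 [456.7 303.4] [37.6  0.9] 77.2 zmed 92.4
square1 0.56 [457. 100.  99. 101.] med [391. 461.  79.] z97 165.0
   z 145 175 776 [385.7 466.5] [ 7.4 38.9] 68.0 zmed 162.0
   z 22 45 1322 [410.9 456.1] [25.2 94.6] 69.1 zmed 33.8
   z 5 22 272 [407.8 444.8] [ 2.3 92. ] 69.3 zmed 14.0
   z 60 115 844 [384.7 464.5] [ 5.9 39.1] 74.4 zmed 91.2
[458.8 302.2 259.7] [[-0.976  0.22  -0.   ]
 [ 0.22   0.976 -0.   ]
 [ 0.    -0.    -1.   ]] [0.47 0.32 0.07 1.32 0.   0.69] [-0.09597486 -0.20066631 -0.5544607 ] 85.61390573675305 0.0
```

View pics/w4.png

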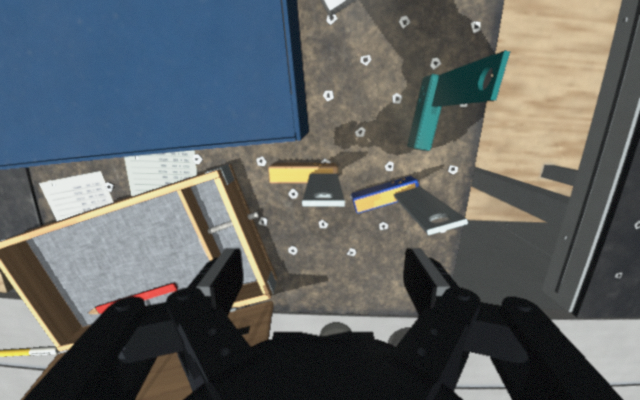

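Wrist view: light-wood square (320,190) is straight under the gripper, the blue one at (410,205), the decoy at (460,100). Grasping the light one.

send_rows(
  plan=[
    [-1,[0,0,0.25],[0,0,0]],
    [-1,[0.005,0.005,0.5],[0,0,0]],
    [-1,[0.005,0.005,0.75],[0,0,0]],
  ],
)

```text
t: 20.85
ee_pos: [458.9, 303.1, 184.3]
tool_rot: [0.11, 0.994, 0.0, 0.0]
force: [0.8, -0.0, 0.8]
gripper_width: 85.5
grasp_force: 0.0
```

send_rows(
  plan=[
    [-1,[0,0,0.2],[0,0,0]],
    [-1,[0,0,0.4],[0,0,0]],
    [-1,[0,0,0.5],[0,0,0]],
    [-1,[0,0,0.5],[0,0,0]],
  ],
)

```text
t: 21.25
ee_pos: [457.6, 302.4, 133.5]
tool_rot: [0.11, 0.994, -0.001, -0.001]
force: [-0.1, -0.5, -0.3]
gripper_width: 85.4
grasp_force: 0.0
```

send_rows(
  plan=[
    [-0.4,[0,0,0],[0,0,0]],
    [-0.1,[0,0,0],[0,0,0]],
    [0,[0,0,0],[0,0,0]],
    [0.1,[0,0,0],[0,0,0]],
    [0.2,[0,0,0],[0,0,0]],
  ],
)

```text
t: 21.75
ee_pos: [459.5, 303.0, 136.1]
tool_rot: [0.11, 0.994, 0.0, 0.001]
force: [-0.1, -1.0, 5.3]
gripper_width: 36.3
grasp_force: 60.1
```

send_rows(
  plan=[
    [1,[0,0,0],[0,0,0]],
    [1,[0,0,0],[0,0,0]],
    [1,[0,0,0],[0,0,0]],
    [1,[0,0,0],[0,0,0]],
  ],
)

```text
t: 22.15
ee_pos: [459.4, 303.0, 136.1]
tool_rot: [0.11, 0.994, 0.0, 0.001]
force: [-1.3, -1.5, 6.6]
gripper_width: 36.4
grasp_force: 60.1
```

```bash
python3 e.py
```

```text
[459.4 303.  136.1] [[-0.976  0.218  0.002]
 [ 0.218  0.976  0.   ]
 [-0.002  0.001 -1.   ]] [ 0.47  0.37 -0.18  1.02 -0.    0.69] [-1.25281514 -1.54194233  6.55144369] 36.40423763303078 60.12250330299139
```

send_rows(
  plan=[
    [1,[0,0,-0.05],[0,0,0]],
    [1,[0,0,-0.25],[0,0,0]],
    [1,[0,0,-0.5],[0,0,0]],
    [1,[0,0,-0.8],[0,0,0]],
    [1,[0,0,-1],[0,0,0]],
  ],
)

```text
t: 22.65
ee_pos: [458.8, 303.3, 236.7]
tool_rot: [0.109, 0.994, 0.0, 0.0]
force: [0.2, 0.6, -2.0]
gripper_width: 36.5
grasp_force: 60.8
```

send_rows(
  plan=[
    [1,[0,0,0],[0,0,-0.1]],
    [1,[0,0,0],[0,0,-0.25]],
    [1,[0,0,0],[0,0,-0.4]],
    [1,[0,0,0],[0,0,-0.5]],
    [1,[0,0,0],[0,0,-0.563]],
  ],
)

```text
t: 23.15
ee_pos: [458.2, 303.0, 234.5]
tool_rot: [-0.039, 0.999, 0.0, -0.001]
force: [1.2, 0.0, -1.1]
gripper_width: 36.8
grasp_force: 60.7
```

```bash
python3 e.py
```

```text
[458.2 303.  234.5] [[-0.997 -0.077 -0.001]
 [-0.077  0.997 -0.   ]
 [ 0.001  0.    -1.   ]] [0.47 0.32 0.01 1.26 0.   0.39] [ 1.15711015  0.02386467 -1.08633172] 36.75780862565704 60.72511576116085
```

send_rows(
  plan=[
    [1,[-0.02,-0.1,0],[0,0,0]],
    [1,[-0.07,-0.3,0],[0,0,0]],
    [1,[-0.13,-0.57,0],[0,0,0]],
    [1,[-0.197,-0.845,0],[0,0,0]],
  ],
)

```text
t: 23.55
ee_pos: [484.6, 219.0, 234.7]
tool_rot: [-0.038, 0.999, -0.0, -0.0]
force: [0.6, 0.8, -1.5]
gripper_width: 36.2
grasp_force: 60.7
```

send_rows(
  plan=[
    [1,[-0.065,-0.28,0],[0,0,0]],
    [1,[-0.13,-0.56,0],[0,0,0]],
    [1,[-0.197,-0.845,0],[0,0,0]],
  ],
)

```text
t: 23.85
ee_pos: [510.7, 135.7, 234.8]
tool_rot: [-0.037, 0.999, -0.0, -0.0]
force: [1.0, -0.1, -2.6]
gripper_width: 36.8
grasp_force: 60.7
```

send_rows(
  plan=[
    [1,[-0.065,-0.28,0],[0,0,0]],
    [1,[-0.13,-0.56,0],[0,0,0]],
    [1,[-0.197,-0.845,0],[0,0,0]],
  ],
)

```text
t: 24.15
ee_pos: [536.6, 53.0, 234.8]
tool_rot: [-0.037, 0.999, 0.0, -0.0]
force: [0.5, -0.3, -2.9]
gripper_width: 36.8
grasp_force: 60.8
```

send_rows(
  plan=[
    [1,[-0.065,-0.28,0],[0,0,0]],
    [1,[-0.13,-0.56,0],[0,0,0]],
    [1,[-0.197,-0.845,0],[0,0,0]],
  ],
)

```text
t: 24.45
ee_pos: [562.5, -29.8, 234.7]
tool_rot: [-0.037, 0.999, 0.0, -0.0]
force: [1.4, 0.2, -2.2]
gripper_width: 36.7
grasp_force: 60.8
```

send_rows(
  plan=[
    [1,[-0.065,-0.28,0],[0,0,0]],
    [1,[-0.13,-0.55,0],[0,0,0]],
    [1,[-0.18,-0.76,0],[0,0,0]],
    [1,[-0.197,-0.845,0],[0,0,0]],
    [1,[-0.197,-0.845,0],[0,0,0]],
  ],
)

```text
t: 24.95
ee_pos: [588.5, -112.0, 234.5]
tool_rot: [-0.037, 0.999, 0.0, -0.0]
force: [0.2, 0.3, -2.3]
gripper_width: 36.3
grasp_force: 60.9
```

```bash
cat > m.py <<'E'
from h import *
import sys
# where is the held blade (frame s,t), and the pegs, from scene+side views
s=read_state();print(np.round(s['ee_pos'],1),np.round(s['force'],1))
ex=np.array([.9973,.0732]);ey=np.array([-.0732,.9973]);O=np.array([530.7,-10])
d0=s['ee_pos'][:2]-O;print('TCP s,t',np.round([d0@ex-100,d0@ey],1))
for n in('scene','side'):
    im,d,c=snap(n,sys.argv[1]+n);W=cloud(d,c);X,Y,Z=W[...,0],W[...,1],W[...,2]
    S=(X-O[0])*ex[0]+(Y-O[1])*ex[1]-100;T=-(X-O[0])*ex[1]+(Y-O[1])*ex[0]
    bs,bt=d0@ex-100,d0@ey
    m=(abs(S-bs)<14)&(abs(T-bt)<22)&(Z>s['ee_pos'][2]-90)&(Z<s['ee_pos'][2]-25)
    if m.sum(): print(n,'blade',m.sum(),'s',np.round(np.percentile(S[m],[5,50,95]),1),'t',np.round(np.percentile(T[m],[3,50,97]),1))
    m=(abs(S-bs)<24)&(abs(T-bt+30)<70)&(Z>s['ee_pos'][2]-140)&(Z<s['ee_pos'][2]-97)
    if m.sum(): print(n,'stock',m.sum(),'s',np.round(np.percentile(S[m],[5,50,95]),1),'t',np.round(np.percentile(T[m],[2,98]),1),'z',np.round(np.percentile(Z[m],[2,98]),1))
    u,v=proj(np.r_[s['ee_pos'][:2],230],c);u,v=int(u),int(v)
    cr=im[max(0,v-40):v+35,max(0,u-50):u+50];cv2.imwrite(f'pics/{sys.argv[1]}{n}c.png',cv2.resize(cr,None,fx=4,fy=4,interpolation=cv2.INTER_CUBIC))
a=[cv2.imread(f'pics/{sys.argv[1]}{n}c.png') for n in('scene','side')]
cv2.imwrite(f'pics/{sys.argv[1]}.png',np.hstack([cv2.resize(q,(400,300)) for q in a]))
E
python3 m.py p1
```

```text
[ 588.5 -112.   234.5] [ 0.2  0.3 -2.3]
TCP s,t [ -49.8 -105.9]
scene blade 223 s [-56.6 -54.5 -51.3] t [-126.6 -109.9  -90. ]
scene stock 454 s [-65.7 -62.4 -45.1] t [-183.   -91.9] z [100.2 136. ]
side blade 95 s [-55.3 -52.8 -47.6] t [-124.6 -109.3  -86.7]
side stock 235 s [-63.9 -57.3 -41.7] t [-181.3  -91.5] z [101.4 137. ]
```

View pics/p1.png

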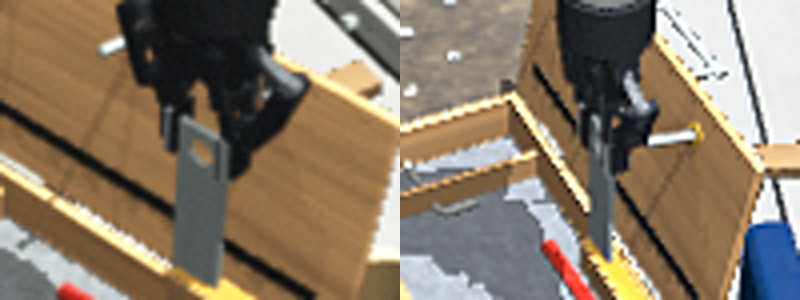

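The crops show the square hanging vertical in the gripper in front of peg 3: hole at (203,150) on the left, peg visible at (675,137) on the right. I'll tilt it 10° to match the lid, then slide it on square to the lid.

send_rows(
  plan=[
    [1,[0,0.005,0.02],[0,0.11,0]],
    [1,[0,0.01,0.04],[0,0.22,0]],
    [1,[0,0.015,0.06],[0,0.333,0]],
    [1,[0,0.015,0.06],[0,0.333,0]],
    [1,[0,0.015,0.06],[0,0.333,0]],
  ],
)

```text
t: 25.55
ee_pos: [589.1, -108.3, 228.7]
tool_rot: [-0.038, 0.996, -0.003, -0.087]
force: [0.1, -0.3, -2.7]
gripper_width: 36.7
grasp_force: 60.9
```

send_rows(
  plan=[
    [1,[-0.06,0,0],[0,0,0]],
    [1,[-0.12,0,0],[0,0,0]],
    [1,[-0.18,0,0],[0,0,0]],
    [1,[-0.25,0,0],[0,0,0]],
    [1,[-0.25,0,0],[0,0,0]],
  ],
)

```text
t: 26.05
ee_pos: [614.1, -107.4, 224.1]
tool_rot: [-0.038, 0.996, -0.003, -0.087]
force: [-0.4, -0.1, -2.1]
gripper_width: 36.4
grasp_force: 60.9
```

```bash
python3 e.py; python3 m.py p2
```

```text
[ 614.1 -107.4  224.1] [[-0.982 -0.075 -0.173]
 [-0.074  0.997 -0.013]
 [ 0.173  0.    -0.985]] [-0.25  0.66  0.51  1.58 -0.05 -0.32] [-0.38372525 -0.07650308 -2.06257919] 36.37334798604529 60.912527376785874
[ 614.1 -107.4  224.1] [-0.4 -0.1 -2.1]
TCP s,t [ -24.  -103.3]
scene blade 127 s [-37.5 -35.3 -31.5] t [-123.9 -107.   -86.2]
scene stock 110 s [-47.3 -42.8 -34.7] t [-180.7  -89.1] z [ 92.6 126.2]
side blade 72 s [-37.4 -34.9 -30.6] t [-123.3 -106.8  -83.1]
side stock 79 s [-47.2 -40.9 -32.8] t [-180.4  -96.5] z [ 94.8 126.7]
```

View pics/p2.png

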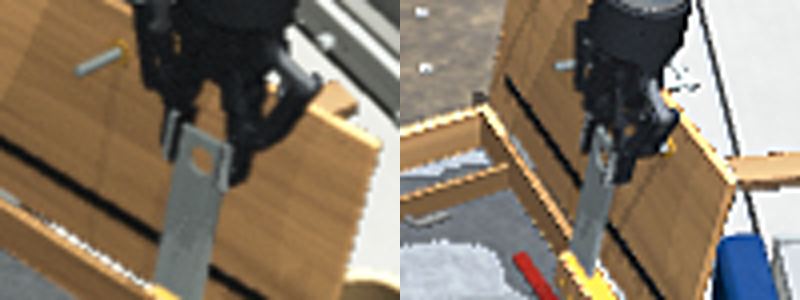

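send_rows(
  plan=[
    [1,[-0.05,-0.01,0],[0,0,0]],
    [1,[-0.1,-0.01,0],[0,0,0]],
    [1,[-0.15,-0.01,0],[0,0,0]],
    [1,[-0.2,-0.01,0],[0,0,0]],
    [1,[-0.2,-0.01,0],[0,0,0]],
  ],
)

```text
t: 26.65
ee_pos: [633.6, -106.9, 220.6]
tool_rot: [-0.038, 0.995, -0.003, -0.087]
force: [-0.4, -0.3, -2.6]
gripper_width: 36.4
grasp_force: 60.9
```

send_rows(
  plan=[
    [1,[-0.05,0,0],[0,0,0]],
    [1,[-0.1,0,0],[0,0,0]],
    [1,[-0.15,0,0],[0,0,0]],
    [1,[-0.15,0,0],[0,0,0]],
  ],
)

```text
t: 27.05
ee_pos: [648.3, -105.8, 218.1]
tool_rot: [-0.038, 0.995, -0.003, -0.087]
force: [-0.5, 0.3, -2.3]
gripper_width: 36.2
grasp_force: 60.9
```

```bash
python3 e.py; python3 m.py p3
```

```text
[ 648.3 -105.8  218.1] [[-0.982 -0.076 -0.173]
 [-0.074  0.997 -0.013]
 [ 0.174  0.    -0.985]] [-0.23  0.75  0.66  1.65 -0.05 -0.3 ] [-0.47358022  0.2954694  -2.33886559] 36.161861560137964 60.92023185454309
[ 648.3 -105.8  218.1] [-0.5  0.3 -2.3]
TCP s,t [  10.2 -104.1]
scene blade 191 s [-3.2  0.6 23.2] t [-125.1 -115.5  -88.8]
scene stock 322 s [-11.8   8.2  13.3] t [-193.   -65.2] z [ 80.6 120.4]
side blade 142 s [-2.9  3.6 23.3] t [-125.  -109.7  -87. ]
side stock 205 s [-11.9   9.2  15.6] t [-192.9  -97.9] z [ 79.8 120.6]
```

View pics/p3.png

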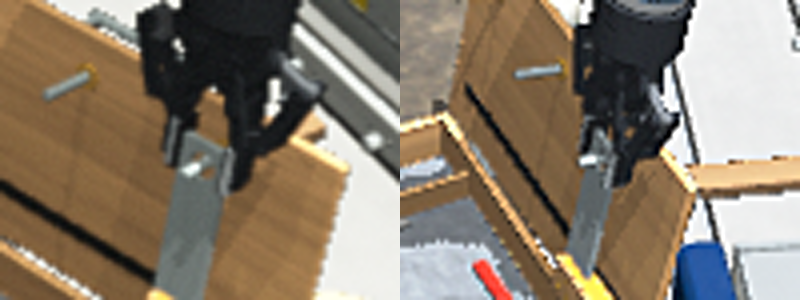

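The peg tip shows through the hole in both crops ((195,165) and (590,160)), and nothing is pressing. I'll lower onto the peg, turn to the natural 10° hang, then open slowly.

send_rows(
  plan=[
    [1,[0,0,0.015],[0,0,0]],
    [1,[0,0,0.03],[0,0,0]],
    [1,[0,0,0.04],[0,0,0]],
    [1,[0,0,0.04],[0,0,0]],
  ],
)

```text
t: 27.55
ee_pos: [646.7, -106.0, 214.5]
tool_rot: [-0.037, 0.995, -0.003, -0.087]
force: [-0.0, -0.3, -2.1]
gripper_width: 36.7
grasp_force: 60.9
```

send_rows(
  plan=[
    [1,[0,0.005,0],[-0.08,0,0]],
    [1,[0,0.01,0],[-0.16,0,0]],
    [1,[0,0.015,0],[-0.24,0,0]],
    [1,[0,0.02,0],[-0.32,0,0]],
    [1,[0,0.02,0],[-0.32,0,0]],
  ],
)

```text
t: 28.05
ee_pos: [646.6, -105.1, 214.3]
tool_rot: [-0.029, 0.992, 0.08, -0.09]
force: [-0.7, 0.2, -1.7]
gripper_width: 36.3
grasp_force: 61.1
```

```bash
python3 e.py
```

```text
[ 646.6 -105.1  214.3] [[-0.982 -0.044 -0.184]
 [-0.072  0.985  0.154]
 [ 0.174  0.164 -0.971]] [-0.3   0.81  0.74  1.73  0.09 -0.37] [-0.71649895  0.16326113 -1.69244469] 36.32346365085851 61.14905199967325
```

send_rows(
  plan=[
    [1,[0,0,0.01],[0,0,0]],
    [1,[0,0,0.02],[0,0,0]],
    [1,[0,0,0.02],[0,0,0]],
  ],
)

```text
t: 28.35
ee_pos: [646.9, -104.5, 214.0]
tool_rot: [-0.03, 0.993, 0.078, -0.089]
force: [0.1, -5.5, 3.7]
gripper_width: 36.2
grasp_force: 61.7
```

```bash
python3 e.py
```

```text
[ 646.9 -104.5  214. ] [[-0.982 -0.046 -0.181]
 [-0.074  0.986  0.15 ]
 [ 0.171  0.161 -0.972]] [-0.3   0.8   0.74  1.72  0.09 -0.37] [ 0.11601081 -5.49326742  3.70327105] 36.16514568797709 61.691938787698746
```

send_rows(
  plan=[
    [0.13,[0,0,0],[0,0,0]],
    [0.1,[0,0,0],[0,0,0]],
    [0.07,[0,0,0],[0,0,0]],
    [0.04,[0,0,0],[0,0,0]],
    [0.01,[0,0,0],[0,0,0]],
  ],
)

```text
t: 28.85
ee_pos: [646.2, -103.1, 212.1]
tool_rot: [-0.03, 0.992, 0.081, -0.09]
force: [-0.2, 0.4, 0.5]
gripper_width: 42.3
grasp_force: 0.0
```

send_rows(
  plan=[
    [-0.02,[0,0,0],[0,0,0]],
    [-0.06,[0,0,0],[0,0,0]],
    [-0.1,[0,0,0],[0,0,0]],
    [-0.15,[0,0,0],[0,0,0]],
    [-0.2,[0,0,0],[0,0,0]],
  ],
)

```text
t: 29.35
ee_pos: [646.5, -103.7, 212.7]
tool_rot: [-0.03, 0.992, 0.08, -0.09]
force: [-0.1, -0.3, 0.5]
gripper_width: 51.1
grasp_force: 0.0
```

send_rows(
  plan=[
    [-0.3,[0,0,0],[0,0,0]],
    [-0.4,[0,0,0],[0,0,0]],
    [-0.5,[0,0,0],[0,0,0]],
    [-0.5,[0,0,0],[0,0,0]],
    [-0.5,[0,0,0],[0,0,0]],
  ],
)

```text
t: 29.85
ee_pos: [646.5, -103.6, 212.7]
tool_rot: [-0.03, 0.992, 0.08, -0.09]
force: [0.4, -0.5, -1.0]
gripper_width: 64.1
grasp_force: 0.0
```

```bash
python3 e.py; python3 m.py p4
```

```text
[ 646.5 -103.6  212.7] [[-0.982 -0.045 -0.183]
 [-0.074  0.985  0.154]
 [ 0.173  0.164 -0.971]] [-0.3   0.81  0.73  1.72  0.09 -0.37] [ 0.42698636 -0.45678688 -0.96736606] 64.09853029790203 0.0
[ 646.5 -103.6  212.7] [ 0.4 -0.5 -1. ]
TCP s,t [   8.6 -101.9]
scene blade 291 s [-3.6  1.8 20.6] t [-122.  -104.6  -81.5]
scene stock 435 s [-14.3   4.9  11.9] t [-192.2  -75.7] z [ 73.9 115.4]
side blade 149 s [-2.4  4.2 21.3] t [-119.9 -101.7  -82.1]
side stock 279 s [-14.4   4.7  14.2] t [-191.8  -78.4] z [ 75.8 114.7]
```

View pics/p4.png

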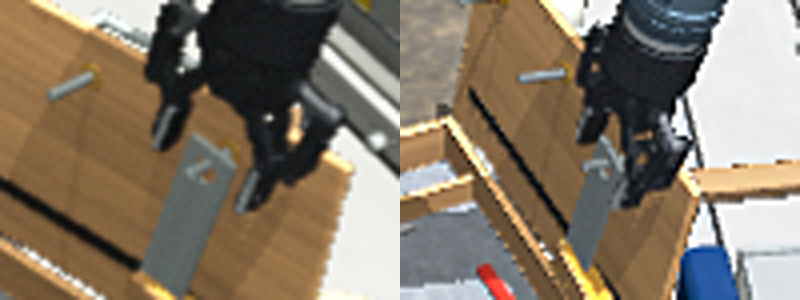

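Square A hangs at rest. I back up along the tool, level it, then move to B.

send_rows(
  plan=[
    [-0.5,[0,0,-0.1],[0,0,0]],
    [-0.5,[0,0,-0.3],[0,0,0]],
    [-0.5,[0,0,-0.55],[0,0,0]],
    [-0.5,[0,0,-0.85],[0,0,0]],
    [-0.5,[0,0,-0.85],[0,0,0]],
  ],
)

```text
t: 30.45
ee_pos: [630.6, -112.5, 306.6]
tool_rot: [-0.03, 0.991, 0.086, -0.099]
force: [-1.1, 0.1, 0.5]
gripper_width: 64.0
grasp_force: 0.0
```

send_rows(
  plan=[
    [-0.5,[0.1,0,0],[0.1,-0.11,-0.01]],
    [-0.5,[0.2,0,0],[0.2,-0.22,-0.02]],
    [-0.5,[0.3,0,0],[0.319,-0.332,-0.028]],
    [-0.5,[0.4,0,0],[0.319,-0.332,-0.028]],
    [-1,[0.4,0,0],[0.319,-0.332,-0.028]],
  ],
)

```text
t: 30.95
ee_pos: [585.9, -112.5, 314.2]
tool_rot: [-0.039, 0.999, 0.007, -0.013]
force: [0.1, 0.0, 0.1]
gripper_width: 76.8
grasp_force: 0.0
```

```bash
python3 e.py; python3 -c "
from h import *
delta((506.2,411,260))"
```

```text
[ 585.9 -112.5  314.2] [[-0.997 -0.077 -0.026]
 [-0.078  0.997  0.013]
 [ 0.025  0.015 -1.   ]] [-0.3   0.46  0.41  1.56  0.   -0.38] [0.06571105 0.00284397 0.07705967] 76.79768453356999 0.0
pos [ 585.9 -112.5  314.2] d [0.375 5.273 0.632]
```

send_rows(
  plan=[
    [-1,[0.02,0.29,0.03],[0,0,0]],
    [-1,[0.04,0.58,0.07],[0,0,0]],
    [-1,[0.0625,0.879,0.105],[0,0,0]],
  ],
)

```text
t: 31.25
ee_pos: [578.0, -26.6, 304.9]
tool_rot: [-0.038, 0.999, 0.007, -0.011]
force: [0.5, 0.2, -0.5]
gripper_width: 85.3
grasp_force: 0.0
```

```bash
cat > n.py <<'E'
from h import *
import sys
a=np.radians(float(sys.argv[1])); s=read_state();T=R.from_quat(s['tool_rot']).as_matrix()
y=np.array([np.cos(a),np.sin(a),0]);z=np.array([0,0,-1.]);D=np.stack([np.cross(y,z),y,z],1)
print('turn',np.round(np.degrees(R.from_matrix(T.T@D).as_rotvec())/30,3))
d=np.array(eval(sys.argv[2]))-s['ee_pos'];print('pos',np.round(s['ee_pos'],1),'shift now',np.round(T.T@d/100,3),'shift after turn',np.round(D.T@d/100,3))
E
python3 n.py 94.6 '(506.2,411,260)'; python3 k.py
```

```text
turn [ 0.027 -0.041 -0.009]
pos [578.  -26.6 304.9] shift now [0.375 4.411 0.52 ] shift after turn [0.365 4.42  0.449]
scene 5096 3584 lean deg 100.42536050616074 yaw err -0.15751394804415053 s at z58 0.3832330060463942
top z [187.22865779 258.66303761] t range [-185.5269758   183.40811293]
peg 135 27 [-14.5 127.8 226.5] [  3.7 131.5 234.3] [ 20.5 136.8 238.3]
peg 15 29 [-14.2   8.3 228.9] [  3.7  10.6 234.4] [ 23.9  15.  239.3]
peg -105 152 [ -12.7 -124.4  205.1] [   7.7 -107.2  231.2] [ 15.9 -85.4 247.4]
side 2253 1405 lean deg 100.33950498094525 yaw err -0.23335488584821318 s at z58 1.48348632802076
top z [181.91663414 262.38557308] t range [-186.67415138  180.45823379]
peg 135 7 [  2.4 125.2 231.1] [  7.8 132.6 238.7] [ 23.7 137.8 242.7]
peg 15 25 [-12.    8.  231.2] [  3.3  12.9 236. ] [ 25.3  20.1 243.7]
peg -105 87 [ -10.2 -124.1  205.3] [   9.7 -107.8  234.4] [ 25.5 -86.6 249.7]
```

Lid and square A are still in place. On to B: turn first, then shift (0.073, 0.884, 0.09) five times.

send_rows(
  plan=[
    [-1,[0,0,0],[0.027,-0.041,-0.009]],
  ],
)

```text
t: 31.45
ee_pos: [578.4, -27.0, 304.5]
tool_rot: [-0.041, 0.999, -0.0, -0.0]
force: [-0.0, -0.6, 0.0]
gripper_width: 85.3
grasp_force: 0.0
```

send_rows(
  plan=[
    [-1,[0.02,0.29,0.03],[0,0,0]],
    [-1,[0.05,0.58,0.06],[0,0,0]],
    [-1,[0.073,0.884,0.09],[0,0,0]],
  ],
)

```text
t: 31.75
ee_pos: [563.8, 60.4, 295.9]
tool_rot: [-0.04, 0.999, -0.0, 0.0]
force: [0.6, 0.2, 0.2]
gripper_width: 85.1
grasp_force: 0.0
```

send_rows(
  plan=[
    [-1,[0.02,0.29,0.03],[0,0,0]],
    [-1,[0.05,0.58,0.06],[0,0,0]],
    [-1,[0.073,0.884,0.09],[0,0,0]],
  ],
)

```text
t: 32.05
ee_pos: [549.4, 148.4, 286.9]
tool_rot: [-0.04, 0.999, -0.0, 0.0]
force: [0.6, 0.1, -0.0]
gripper_width: 85.3
grasp_force: 0.0
```

send_rows(
  plan=[
    [-1,[0.02,0.29,0.03],[0,0,0]],
    [-1,[0.05,0.58,0.06],[0,0,0]],
    [-1,[0.073,0.884,0.09],[0,0,0]],
  ],
)

```text
t: 32.35
ee_pos: [535.0, 236.1, 277.8]
tool_rot: [-0.04, 0.999, -0.0, 0.0]
force: [0.9, -0.4, 0.0]
gripper_width: 85.0
grasp_force: 0.0
```

send_rows(
  plan=[
    [-1,[0.02,0.29,0.03],[0,0,0]],
    [-1,[0.05,0.58,0.06],[0,0,0]],
    [-1,[0.073,0.884,0.09],[0,0,0]],
  ],
)

```text
t: 32.65
ee_pos: [520.5, 323.7, 268.7]
tool_rot: [-0.04, 0.999, -0.0, 0.0]
force: [-0.4, -0.8, -0.4]
gripper_width: 85.5
grasp_force: 0.0
```

send_rows(
  plan=[
    [-1,[0.02,0.29,0.03],[0,0,0]],
    [-1,[0.05,0.58,0.06],[0,0,0]],
    [-1,[0.073,0.884,0.09],[0,0,0]],
    [-1,[0.073,0.884,0.09],[0,0,0]],
    [-1,[0.073,0.884,0.09],[0,0,0]],
  ],
)

```text
t: 33.15
ee_pos: [505.8, 410.6, 259.2]
tool_rot: [-0.041, 0.999, -0.001, -0.0]
force: [-0.1, -0.9, 0.1]
gripper_width: 85.4
grasp_force: 0.0
```

```bash
python3 c.py w5 square2; python3 n.py 94.7 '(506,411,134)'
```

```text
cam at [434. 406. 401.] [506.  409.9 259.6]
square2 0.73 [379.  91.  82. 106.] med [398. 460.  35.] z97 165.0
   z 145 175 490 [385.5 466.3] [ 5.8 38.8] 68.9 zmed 164.2
   z 22 45 1179 [411.2 455.8] [23.9 94.4] 68.6 zmed 33.9
   z 5 22 56 [407.  444.5] [ 1.2 87.5] 68.1 zmed 17.5
   z 60 115 271 [384.7 464.3] [ 4.9 38.3] 74.8 zmed 90.8
square2 0.63 [305. 183.  78.  41.] med [505. 400.  43.] z97 165.0
   z 145 175 397 [506.8 410.5] [ 5.3 37.8] 4.3 zmed 163.9
   z 22 45 1009 [508.8 382.6] [23.7 94.2] 4.9 zmed 34.0
   z 5 22 110 [497.4 381.6] [ 0.8 89.3] 4.5 zmed 14.3
   z 60 115 345 [504.9 410.3] [ 1.  37.8] 4.8 zmed 90.7
turn [-0.001  0.001 -0.003]
pos [506.1 409.5 259.8] shift now [0.    0.016 1.258] shift after turn [-0.     0.015  1.258]
```

send_rows(
  plan=[
    [-1,[0,0.005,0.25],[0,0,0]],
    [-1,[0,0.01,0.5],[0,0,0]],
    [-1,[0,0.01,0.75],[0,0,0]],
  ],
)

```text
t: 33.55
ee_pos: [506.2, 410.1, 184.7]
tool_rot: [-0.04, 0.999, 0.0, 0.001]
force: [-0.0, 0.1, 0.3]
gripper_width: 85.4
grasp_force: 0.0
```

send_rows(
  plan=[
    [-1,[0,0,0.2],[0,0,0]],
    [-1,[0,0,0.4],[0,0,0]],
    [-1,[0,0,0.5],[0,0,0]],
    [-1,[0,0,0.5],[0,0,0]],
  ],
)

```text
t: 33.95
ee_pos: [504.7, 409.7, 133.5]
tool_rot: [-0.04, 0.999, -0.001, -0.001]
force: [-0.2, -0.2, -0.1]
gripper_width: 85.5
grasp_force: 0.0
```

send_rows(
  plan=[
    [-0.4,[0,0,0],[0,0,0]],
    [-0.1,[0,0,0],[0,0,0]],
    [0,[0,0,0],[0,0,0]],
    [0.1,[0,0,0],[0,0,0]],
    [0.2,[0,0,0],[0,0,0]],
  ],
)

```text
t: 34.45
ee_pos: [505.9, 411.4, 136.0]
tool_rot: [-0.041, 0.999, 0.0, 0.001]
force: [-0.3, -2.2, 4.4]
gripper_width: 36.2
grasp_force: 60.1
```

send_rows(
  plan=[
    [1,[0,0,0],[0,0,0]],
    [1,[0,0,0],[0,0,0]],
    [1,[0,0,0],[0,0,0]],
    [1,[0,0,0],[0,0,0]],
  ],
)

```text
t: 34.85
ee_pos: [505.9, 411.4, 136.0]
tool_rot: [-0.041, 0.999, 0.0, 0.001]
force: [0.0, -1.0, 5.0]
gripper_width: 36.4
grasp_force: 60.2
```

send_rows(
  plan=[
    [1,[0,0,-0.05],[0,0,0]],
    [1,[0,0,-0.25],[0,0,0]],
    [1,[0,0,-0.5],[0,0,0]],
    [1,[0,0,-0.8],[0,0,0]],
    [1,[0,0,-1],[0,0,0]],
  ],
)

```text
t: 35.35
ee_pos: [505.0, 411.6, 236.3]
tool_rot: [-0.041, 0.999, 0.0, 0.0]
force: [0.8, 0.8, -1.5]
gripper_width: 36.3
grasp_force: 60.4
```

```bash
python3 n.py 94.2 '(570.9,127.8,236)'
```

```text
turn [0.001 0.001 0.016]
pos [505.  411.6 236.3] shift now [-4.250e-01 -2.883e+00  1.000e-03] shift after turn [-0.449 -2.879  0.003]
```

send_rows(
  plan=[
    [1,[-0.02,-0.1,0],[0,0,0.016]],
    [1,[-0.05,-0.3,0],[0,0,0.016]],
    [1,[-0.08,-0.5,0],[0,0,0.016]],
    [1,[-0.112,-0.72,0],[0,0,0.016]],
  ],
)

```text
t: 35.75
ee_pos: [521.4, 339.0, 232.5]
tool_rot: [-0.037, 0.999, -0.001, -0.001]
force: [0.4, 0.2, -1.5]
gripper_width: 36.4
grasp_force: 60.4
```

send_rows(
  plan=[
    [1,[-0.04,-0.24,0],[0,0,0]],
    [1,[-0.08,-0.48,0],[0,0,0]],
    [1,[-0.112,-0.72,0],[0,0,0]],
  ],
)

```text
t: 36.05
ee_pos: [537.8, 267.5, 232.6]
tool_rot: [-0.036, 0.999, -0.001, -0.002]
force: [0.4, -0.2, -1.5]
gripper_width: 36.6
grasp_force: 60.4
```

send_rows(
  plan=[
    [1,[-0.04,-0.24,0],[0,0,0]],
    [1,[-0.08,-0.48,0],[0,0,0]],
    [1,[-0.112,-0.72,0],[0,0,0]],
  ],
)

```text
t: 36.35
ee_pos: [554.1, 196.7, 232.6]
tool_rot: [-0.036, 0.999, -0.0, -0.002]
force: [-0.1, -0.7, -1.9]
gripper_width: 36.8
grasp_force: 60.4
```

send_rows(
  plan=[
    [1,[-0.04,-0.24,0],[0,0,0]],
    [1,[-0.08,-0.45,0],[0,0,0]],
    [1,[-0.1,-0.65,0],[0,0,0]],
    [1,[-0.112,-0.72,0],[0,0,0]],
    [1,[-0.112,-0.72,0],[0,0,0]],
  ],
)

```text
t: 36.85
ee_pos: [570.8, 126.4, 233.4]
tool_rot: [-0.035, 0.999, -0.0, -0.001]
force: [0.1, 0.9, -2.4]
gripper_width: 36.3
grasp_force: 60.5
```

send_rows(
  plan=[
    [1,[0,0.005,0.02],[0,0.11,0]],
    [1,[0,0.01,0.04],[0,0.22,0]],
    [1,[0,0.01,0.06],[0,0.333,0]],
    [1,[0,0.01,0.06],[0,0.333,0]],
    [1,[0,0.01,0.06],[0,0.333,0]],
  ],
)

```text
t: 37.35
ee_pos: [571.5, 129.3, 227.9]
tool_rot: [-0.037, 0.996, -0.003, -0.087]
force: [0.3, -0.8, -1.6]
gripper_width: 36.2
grasp_force: 60.5
```

send_rows(
  plan=[
    [1,[-0.06,0,0],[0,0,0]],
    [1,[-0.12,0,0],[0,0,0]],
    [1,[-0.18,0,0],[0,0,0]],
    [1,[-0.25,0,0],[0,0,0]],
    [1,[-0.25,0,0],[0,0,0]],
  ],
)

```text
t: 37.85
ee_pos: [596.8, 130.2, 224.1]
tool_rot: [-0.036, 0.996, -0.003, -0.087]
force: [0.7, 0.0, -2.2]
gripper_width: 36.5
grasp_force: 60.5
```

```bash
python3 e.py; python3 m.py p5
```

```text
[596.8 130.2 224.1] [[-0.982 -0.073 -0.172]
 [-0.072  0.997 -0.013]
 [ 0.173 -0.    -0.985]] [0.11 0.63 0.46 1.57 0.01 0.03] [ 0.66275668  0.03130337 -2.21842835] 36.525682998667975 60.478198619093746
[596.8 130.2 224.1] [ 0.7  0.  -2.2]
TCP s,t [-23.8 135. ]
scene blade 128 s [-37.3 -34.4 -30. ] t [114.  132.3 151.9]
scene stock 98 s [-47.2 -42.1 -33.2] t [ 56.9 150.3] z [ 96.3 126.6]
side blade 57 s [-36.7 -34.2 -29.7] t [114.2 131.8 152.5]
side stock 68 s [-46.8 -39.8 -31.7] t [ 57.4 158. ] z [ 95.6 126.9]
```

View pics/p5.png

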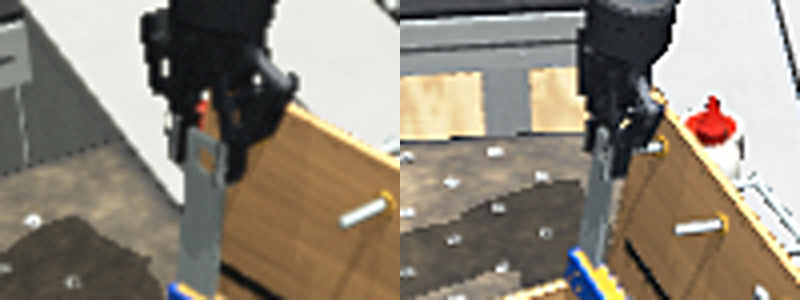

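send_rows(
  plan=[
    [1,[-0.05,0.005,0],[0,0,0]],
    [1,[-0.1,0.008,0],[0,0,0]],
    [1,[-0.15,0.008,0],[0,0,0]],
    [1,[-0.2,0.008,0],[0,0,0]],
    [1,[-0.2,0.008,0],[0,0,0]],
  ],
)

```text
t: 38.45
ee_pos: [616.1, 132.5, 220.4]
tool_rot: [-0.036, 0.996, -0.003, -0.087]
force: [0.9, 0.3, -2.1]
gripper_width: 36.4
grasp_force: 60.5
```

send_rows(
  plan=[
    [1,[-0.05,0,0],[0,0,0]],
    [1,[-0.1,0,0],[0,0,0]],
    [1,[-0.15,0,0],[0,0,0]],
    [1,[-0.15,0,0],[0,0,0]],
  ],
)

```text
t: 38.85
ee_pos: [630.8, 133.5, 217.9]
tool_rot: [-0.036, 0.996, -0.003, -0.087]
force: [0.3, -0.4, -3.1]
gripper_width: 36.5
grasp_force: 60.5
```

```bash
python3 e.py; python3 m.py p6
```

```text
[630.8 133.5 217.9] [[-0.982 -0.073 -0.173]
 [-0.072  0.997 -0.013]
 [ 0.173 -0.    -0.985]] [0.11 0.72 0.61 1.63 0.01 0.03] [ 0.34684766 -0.44348376 -3.09662609] 36.47275300789577 60.48705875873566
[630.8 133.5 217.9] [ 0.3 -0.4 -3.1]
TCP s,t [ 10.4 135.8]
scene blade 188 s [-3.1  2.4 23. ] t [114.4 126.1 152.2]
scene stock 272 s [-12.    6.5  12.8] t [ 37.8 161.7] z [ 79.7 120.4]
side blade 117 s [-2.5  5.6 23.1] t [115.6 130.2 153.9]
side stock 159 s [-11.3   7.1  14.3] t [ 37.5 148.2] z [ 82.4 120.7]
```

View pics/p6.png

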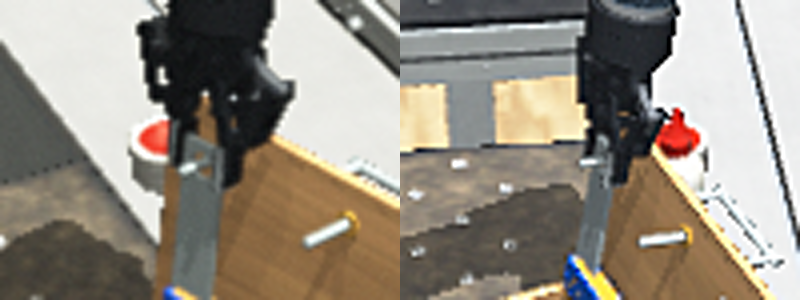

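The peg comes through the hole at (192,165) and (592,160). I repeat the same release.

send_rows(
  plan=[
    [1,[0,0,0.015],[0,0,0]],
    [1,[0,0,0.03],[0,0,0]],
    [1,[0,0,0.04],[0,0,0]],
    [1,[0,0,0.04],[0,0,0]],
  ],
)

```text
t: 39.35
ee_pos: [629.3, 133.5, 214.3]
tool_rot: [-0.036, 0.996, -0.003, -0.087]
force: [-0.3, 0.9, -2.3]
gripper_width: 36.5
grasp_force: 60.5
```

send_rows(
  plan=[
    [1,[0,0.005,0],[-0.08,0,0]],
    [1,[0,0.01,0],[-0.16,0,0]],
    [1,[0,0.015,0],[-0.24,0,0]],
    [1,[0,0.02,0],[-0.32,0,0]],
    [1,[0,0.02,0],[-0.32,0,0]],
  ],
)

```text
t: 39.85
ee_pos: [629.4, 134.2, 214.3]
tool_rot: [-0.028, 0.992, 0.08, -0.09]
force: [0.4, -0.9, -1.3]
gripper_width: 36.6
grasp_force: 60.6
```

send_rows(
  plan=[
    [1,[0,0,0.01],[0,0,0]],
    [1,[0,0,0.02],[0,0,0]],
    [1,[0,0,0.02],[0,0,0]],
  ],
)

```text
t: 40.15
ee_pos: [629.5, 135.1, 213.7]
tool_rot: [-0.029, 0.993, 0.079, -0.089]
force: [-0.1, -5.1, 4.0]
gripper_width: 36.2
grasp_force: 61.2
```

```bash
python3 e.py
```

```text
[629.5 135.1 213.7] [[-0.983 -0.044 -0.18 ]
 [-0.072  0.986  0.151]
 [ 0.171  0.162 -0.972]] [ 0.04  0.7   0.55  1.59  0.16 -0.04] [-0.13009195 -5.08775638  4.04300238] 36.240378720693144 61.23130948282778
```

send_rows(
  plan=[
    [0.13,[0,0,0],[0,0,0]],
    [0.1,[0,0,0],[0,0,0]],
    [0.07,[0,0,0],[0,0,0]],
    [0.04,[0,0,0],[0,0,0]],
    [0.01,[0,0,0],[0,0,0]],
  ],
)

```text
t: 40.65
ee_pos: [628.7, 136.2, 212.1]
tool_rot: [-0.029, 0.992, 0.08, -0.09]
force: [-0.2, -0.1, -0.4]
gripper_width: 42.3
grasp_force: 0.0
```

send_rows(
  plan=[
    [-0.02,[0,0,0],[0,0,0]],
    [-0.06,[0,0,0],[0,0,0]],
    [-0.1,[0,0,0],[0,0,0]],
    [-0.15,[0,0,0],[0,0,0]],
    [-0.2,[0,0,0],[0,0,0]],
  ],
)

```text
t: 41.15
ee_pos: [629.1, 135.8, 212.6]
tool_rot: [-0.029, 0.992, 0.08, -0.09]
force: [0.1, -1.4, 0.2]
gripper_width: 51.4
grasp_force: 0.0
```

send_rows(
  plan=[
    [-0.3,[0,0,0],[0,0,0]],
    [-0.4,[0,0,0],[0,0,0]],
    [-0.5,[0,0,0],[0,0,0]],
    [-0.5,[0,0,0],[0,0,0]],
    [-0.5,[0,0,0],[0,0,0]],
  ],
)

```text
t: 41.65
ee_pos: [629.0, 135.8, 212.5]
tool_rot: [-0.029, 0.992, 0.08, -0.09]
force: [0.3, -0.6, 0.1]
gripper_width: 63.9
grasp_force: 0.0
```

```bash
python3 e.py; python3 m.py p7
```

```text
[629.  135.8 212.5] [[-0.982 -0.043 -0.183]
 [-0.072  0.986  0.154]
 [ 0.173  0.164 -0.971]] [ 0.04  0.71  0.55  1.59  0.16 -0.04] [ 0.2785334  -0.55832106  0.11804045] 63.89509398720461 0.0
[629.  135.8 212.5] [ 0.3 -0.6  0.1]
TCP s,t [  8.7 138.2]
scene blade 248 s [-3.6  2.9 21.5] t [117.8 135.4 158.9]
scene stock 353 s [-14.3   4.7  11.9] t [ 41.2 161.5] z [ 74.3 114.9]
side blade 130 s [-3.   6.4 21.9] t [120.1 137.7 156.5]
side stock 217 s [-14.    3.7  11.9] t [ 40.7 162.7] z [ 73.9 115. ]
```

View pics/p7.png

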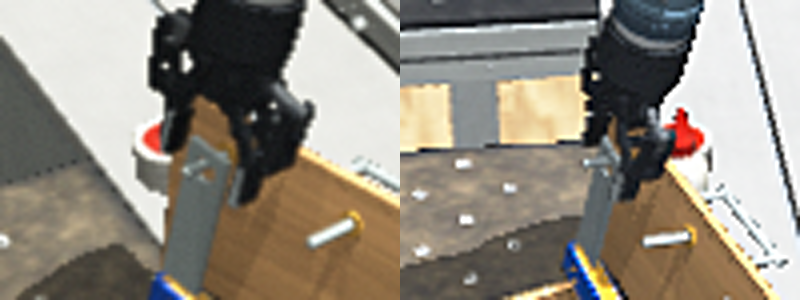

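send_rows(
  plan=[
    [-0.5,[0,0,-0.1],[0,0,0]],
    [-0.5,[0,0,-0.25],[0,0,0]],
    [-0.5,[0,0,-0.4],[0,0,0]],
    [-0.5,[0,0,-0.55],[0,0,0]],
    [-0.5,[0,0,-0.6],[0,0,0]],
  ],
)

```text
t: 42.25
ee_pos: [640.7, 126.4, 272.3]
tool_rot: [-0.029, 0.992, 0.08, -0.088]
force: [0.8, -0.1, 0.4]
gripper_width: 64.2
grasp_force: 0.0
```

send_rows(
  plan=[
    [-0.5,[0.15,0,0],[0,0,0]],
    [-0.5,[0.3,0,0],[0,0,0]],
    [-0.5,[0.5,0,0],[0.1,-0.11,-0.01]],
    [-0.5,[0.7,0,0],[0.2,-0.22,-0.02]],
    [-0.5,[0.7,0,0],[0.319,-0.332,-0.028]],
  ],
)

```text
t: 42.75
ee_pos: [569.1, 121.1, 283.4]
tool_rot: [-0.036, 0.999, -0.001, 0.001]
force: [-0.4, -0.3, -0.4]
gripper_width: 64.1
grasp_force: 0.0
```

```bash
python3 n.py 94.2 '(560,-320,300)'; python3 e.py|tail -1
python3 - <<'E'
from h import *
im,d,c=snap('scene','sq');W=cloud(d,c);X,Y,Z=W[...,0],W[...,1],W[...,2]
r=trace('scene','chalk_marker')
for q in r[:3]: print(q['score'],np.round(q['box']),np.round(np.nanmedian(W[q['region']],0)))
m=(Z>6)&(Z<30)&(X>560)&(X<680)&(Y<-230)&(Y>-450)
a=cv2.minAreaRect(W[m][:,:2].astype(np.float32));print(m.sum(),a)
E
```

```text
turn [-0.004  0.003 -0.002]
pos [569.1 121.1 283.4] shift now [ 0.411 -4.393 -0.157] shift after turn [ 0.414 -4.392 -0.166]
 [-0.002 -0.002 -1.   ]] [ 0.1   0.39  0.23  1.41 -0.    0.03] [-0.3969223  -0.33423295 -0.44215718] 64.10653320924816 0.0
0.6 [444. 288.  36.  36.] [ 664. -339.   11.]
229 ((662.3622436523438, -333.8668212890625), (137.18601989746094, 23.48257064819336), 84.39691162109375)
```

The marker has been knocked about 35 mm away from the robot, to about (663,-336). I go near it and look again.

send_rows(
  plan=[
    [-0.5,[0,-0.2,0.01],[0,0,0]],
    [-0.5,[-0.01,-0.5,0.04],[0,0,0]],
    [-0.5,[-0.022,-0.826,0.066],[0,0,0]],
  ],
)

```text
t: 43.15
ee_pos: [579.9, 38.8, 275.7]
tool_rot: [-0.037, 0.999, 0.001, -0.001]
force: [0.5, -0.4, 0.3]
gripper_width: 64.4
grasp_force: 0.0
```

send_rows(
  plan=[
    [-0.5,[-0.01,-0.27,0.02],[0,0,0]],
    [-0.5,[-0.01,-0.55,0.04],[0,0,0]],
    [-0.5,[-0.022,-0.826,0.066],[0,0,0]],
  ],
)

```text
t: 43.45
ee_pos: [588.1, -44.6, 269.0]
tool_rot: [-0.036, 0.999, 0.001, -0.001]
force: [-0.3, -0.4, -0.2]
gripper_width: 64.2
grasp_force: 0.0
```

send_rows(
  plan=[
    [-0.5,[-0.01,-0.27,0.02],[0,0,0]],
    [-0.5,[-0.01,-0.55,0.04],[0,0,0]],
    [-0.5,[-0.022,-0.826,0.066],[0,0,0]],
  ],
)

```text
t: 43.75
ee_pos: [596.3, -126.8, 262.3]
tool_rot: [-0.036, 0.999, 0.001, -0.001]
force: [-0.8, 0.6, 0.9]
gripper_width: 64.1
grasp_force: 0.0
```

send_rows(
  plan=[
    [-0.5,[-0.01,-0.27,0.02],[0,0,0]],
    [-0.5,[-0.01,-0.55,0.04],[0,0,0]],
    [-0.5,[-0.022,-0.826,0.066],[0,0,0]],
  ],
)

```text
t: 44.05
ee_pos: [604.4, -209.1, 255.6]
tool_rot: [-0.036, 0.999, 0.001, -0.001]
force: [-0.6, -0.2, 0.1]
gripper_width: 63.9
grasp_force: 0.0
```

send_rows(
  plan=[
    [-0.5,[-0.01,-0.27,0.02],[0,0,0]],
    [-0.5,[-0.01,-0.55,0.04],[0,0,0]],
    [-0.5,[-0.022,-0.826,0.066],[0,0,0]],
  ],
)

```text
t: 44.35
ee_pos: [612.4, -291.4, 248.8]
tool_rot: [-0.036, 0.999, 0.001, -0.001]
force: [0.3, 0.6, -1.2]
gripper_width: 64.2
grasp_force: 0.0
```

send_rows(
  plan=[
    [-0.5,[0,0,0],[0,0,-0.28]],
    [-0.5,[0,0,0],[0,0,-0.56]],
    [-0.5,[0,0,0],[0,0,-0.84]],
    [-0.5,[0,0,0],[0,0,-0.889]],
  ],
)

```text
t: 44.75
ee_pos: [612.4, -290.3, 248.7]
tool_rot: [-0.266, 0.964, 0.001, -0.0]
force: [0.1, -0.0, -0.8]
gripper_width: 64.2
grasp_force: 0.0
```

send_rows(
  plan=[
    [-0.5,[0,0,0],[0,0,-0.28]],
    [-0.5,[0,0,0],[0,0,-0.56]],
    [-0.5,[0,0,0],[0,0,-0.84]],
    [-0.5,[0,0,0],[0,0,-0.889]],
  ],
)

```text
t: 45.15
ee_pos: [612.4, -289.8, 249.3]
tool_rot: [-0.481, 0.877, 0.001, -0.0]
force: [0.4, 0.9, -0.9]
gripper_width: 63.9
grasp_force: 0.0
```

send_rows(
  plan=[
    [-0.5,[0,0,0],[0,0,-0.28]],
    [-0.5,[0,0,0],[0,0,-0.56]],
    [-0.5,[0,0,0],[0,0,-0.84]],
    [-0.5,[0,0,0],[0,0,-0.889]],
    [-0.5,[0,0,0],[0,0,-0.889]],
  ],
)

```text
t: 45.65
ee_pos: [612.4, -289.7, 249.7]
tool_rot: [-0.669, 0.743, 0.0, 0.0]
force: [1.0, -0.2, -0.0]
gripper_width: 64.6
grasp_force: 0.0
```

```bash
python3 c.py w6 chalk_marker; python3 e.py
python3 - <<'E'
from h import *
W=np.load('/tmp/wrist.npz')['W'];X,Y,Z=W[...,0],W[...,1],W[...,2]
m=(Z>7)&(Z<30)&(X>580)&(X<760)&(Y<-225)&(Y>-450)
m=cv2.erode(m.astype(np.uint8),np.ones((2,2)))>0
p=W[m];print(m.sum(),cv2.minAreaRect(p[:,:2].astype(np.float32)),np.percentile(p[:,2],[50,95]))
E
```

```text
cam at [ 605. -361.  392.] [ 612.4 -289.6  249.7]
chalk_marker 0.95 [279. 144.  19. 105.] med [ 670. -335.   13.] z97 16.0
   z 5 22 1074 [ 671.2 -331.3] [140.3  15.1] 83.6 zmed 12.9
[ 612.4 -289.6  249.8] [[-0.104 -0.995 -0.   ]
 [-0.995  0.104  0.   ]
 [-0.     0.    -1.   ]] [-0.54  0.61  0.5   1.46  0.   -2.  ] [-0.00286584 -0.05752909 -0.15917523] 64.10452072858114 0.0
944 ((670.6448364257812, -330.64385986328125), (139.1119384765625, 13.275891304016113), 83.95514678955078) [13.0620188  15.55308513]
```

send_rows(
  plan=[
    [0.34,[-0.01,-0.09,0.3],[0.1,0,0]],
    [0.34,[-0.02,-0.18,0.6],[0.2,0,0]],
    [0.34,[-0.03,-0.27,0.98],[0.333,0,0]],
    [0.34,[-0.03,-0.27,0.98],[0.333,0,0]],
    [0.34,[-0.03,-0.27,0.98],[0.333,0,0]],
  ],
)

```text
t: 46.25
ee_pos: [637.3, -288.1, 150.8]
tool_rot: [-0.667, 0.74, -0.062, 0.057]
force: [0.4, -1.0, 1.6]
gripper_width: 28.3
grasp_force: 0.0
```

```bash
python3 e.py; python3 -c "
from h import *
delta((672,-287,60)); delta((675.4,-286.8,9))"
```

```text
[ 637.3 -288.1  150.8] [[-0.103 -0.981  0.167]
 [-0.995  0.102 -0.015]
 [-0.002 -0.168 -0.986]] [-0.55  0.52  0.08  0.98  0.07 -2.01] [ 0.41119572 -1.0365537   1.57523833] 28.296980791432222 0.0
pos [ 637.3 -288.1  150.8] d [-0.044 -0.186  0.952]
pos [ 637.3 -288.1  150.8] d [-0.048 -0.134  1.461]
```

send_rows(
  plan=[
    [0.34,[-0.01,-0.06,0.3],[0,0,0]],
    [0.34,[-0.03,-0.12,0.6],[0,0,0]],
    [0.34,[-0.044,-0.186,0.95],[0,0,0]],
    [0.34,[-0.044,-0.186,0.95],[0,0,0]],
    [0.34,[-0.044,-0.186,0.95],[0,0,0]],
  ],
)

```text
t: 46.75
ee_pos: [678.0, -290.3, 65.4]
tool_rot: [-0.668, 0.739, -0.067, 0.059]
force: [0.3, -0.9, 1.0]
gripper_width: 28.5
grasp_force: 0.0
```

```bash
python3 e.py; python3 -c "
from h import *
delta((675.4,-286.8,9))"
```

```text
[ 678.  -290.3   65.4] [[-0.101 -0.979  0.177]
 [-0.995  0.099 -0.02 ]
 [ 0.002 -0.178 -0.984]] [-0.52  0.64  0.06  0.82  0.07 -1.98] [ 0.26358705 -0.89186448  1.03458222] 28.532758005875348 0.0
pos [ 678.  -290.3   65.4] d [-0.034  0.129  0.55 ]
```

send_rows(
  plan=[
    [0.34,[-0.01,0.06,0.2],[0,0,0]],
    [0.34,[-0.03,0.12,0.4],[0,0,0]],
    [0.34,[-0.034,0.129,0.5],[0,0,0]],
    [0.34,[-0.034,0.129,0.5],[0,0,0]],
    [0.34,[-0.034,0.129,0.5],[0,0,0]],
  ],
)

```text
t: 47.25
ee_pos: [672.6, -285.7, 12.6]
tool_rot: [-0.668, 0.739, -0.066, 0.059]
force: [0.3, -0.8, 0.0]
gripper_width: 28.1
grasp_force: 0.0
```

```bash
python3 e.py; python3 -c "
from h import *
delta((675.4,-286.8,9))
im,d,c=snap('wrist','w7');W=cloud(d,c)
for z in (0,20): print(proj((675.4,-286.8,z),c))
X,Y,Z=W[...,0],W[...,1],W[...,2]
m=(Z>7)&(Z<22)&(X>620)&(X<740)&(Y<-235)&(Y>-450);p=W[m];print(m.sum(),cv2.minAreaRect(p[:,:2].astype(np.float32)))
"
```

```text
[ 672.6 -285.7   12.6] [[-0.101 -0.979  0.176]
 [-0.995  0.1   -0.019]
 [ 0.001 -0.177 -0.984]] [-0.52  0.68 -0.02  0.71  0.07 -1.98] [ 0.26353151 -0.81498507  0.013028  ] 28.110667809650206 0.0
pos [ 672.6 -285.7   12.6] d [ 0.008 -0.022  0.041]
(np.float64(322.62513289088974), np.float64(239.5988185904239))
(np.float64(316.1050191847799), np.float64(254.7306106925906))
7170 ((672.562255859375, -331.123779296875), (47.086219787597656, 138.2644500732422), 7.59814453125)
```

View pics/w7.png

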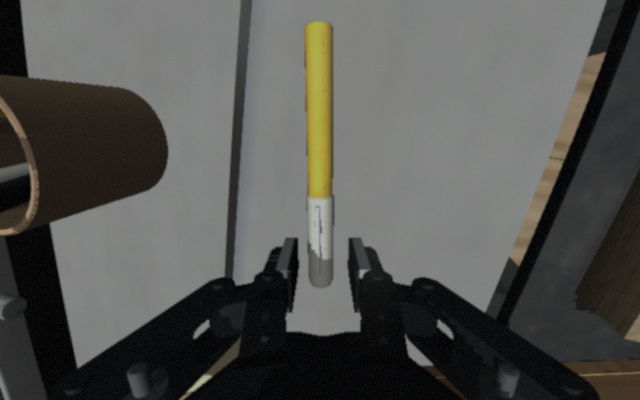

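The wrist view shows the marker centred between the pads, cap end at (320,285), fingers at (290,260) and (355,260). I go 5 mm lower and close.

send_rows(
  plan=[
    [0.34,[0.01,-0.01,0.03],[0,0,0]],
    [0.34,[0.02,-0.01,0.055],[0,0,0]],
    [0.5,[0.02,-0.01,0.055],[0,0,0]],
    [1,[0.02,-0.01,0.055],[0,0,0]],
    [1,[0.02,-0.01,0.055],[0,0,0]],
  ],
)

```text
t: 47.8
ee_pos: [672.9, -287.0, 5.2]
tool_rot: [-0.668, 0.739, -0.065, 0.058]
force: [-0.2, -0.1, 1.1]
gripper_width: 13.8
grasp_force: 57.0
```

send_rows(
  plan=[
    [1,[0,0,0],[0,0,0]],
    [1,[0,0,0],[0,0,0]],
    [1,[0,0,0],[0,0,0]],
    [1,[0,0,0],[0,0,0]],
  ],
)

```text
t: 48.2
ee_pos: [672.9, -287.0, 5.2]
tool_rot: [-0.668, 0.739, -0.065, 0.058]
force: [0.4, -0.1, 2.5]
gripper_width: 13.8
grasp_force: 57.2
```

```bash
python3 e.py
```

```text
[ 672.9 -287.     5.2] [[-0.101 -0.98   0.173]
 [-0.995  0.1   -0.018]
 [ 0.    -0.174 -0.985]] [-0.52  0.69 -0.02  0.7   0.07 -1.98] [ 0.42728329 -0.06910782  2.46009044] 13.810151660192057 57.15592662912968
```

send_rows(
  plan=[
    [1,[0,0,-0.05],[0,0,0]],
    [1,[0,0,-0.25],[0,0,0]],
    [1,[0,0,-0.5],[0,0,0]],
    [1,[0,0,-0.75],[0,0,0]],
    [1,[0,0,-1],[0,0,0]],
  ],
)

```text
t: 48.7
ee_pos: [654.4, -284.6, 103.8]
tool_rot: [-0.668, 0.739, -0.064, 0.058]
force: [0.3, -0.7, 0.9]
gripper_width: 13.8
grasp_force: 56.7
```

send_rows(
  plan=[
    [1,[0,0.2,0],[0,0,0]],
    [1,[0,0.4,0],[0,-0.02,-0.1]],
    [1,[0,0.6,0],[0,-0.04,-0.2]],
    [1,[0,0.8,0],[0,-0.06,-0.342]],
    [1,[0,1,-0.15],[0,-0.06,-0.342]],
  ],
)

```text
t: 49.2
ee_pos: [552.0, -273.5, 98.4]
tool_rot: [0.733, -0.675, 0.056, -0.064]
force: [0.4, 0.8, -0.9]
gripper_width: 13.8
grasp_force: 56.7
```

```bash
python3 e.py; python3 -c "
from h import *
delta((530,-240,120));delta((509.7,3.5,120))"
```

```text
[ 552.  -273.5   98.4] [[ 0.081 -0.982  0.168]
 [-0.997 -0.08   0.017]
 [-0.003 -0.169 -0.986]] [-0.62  0.42 -0.23  0.79  0.11 -2.26] [ 0.44296996  0.84213975 -0.94293416] 13.764058969731092 56.736310933411005
pos [ 552.  -273.5   98.4] d [-0.353  0.153 -0.244]
pos [ 552.  -273.5   98.4] d [-2.796  0.158 -0.237]
```

send_rows(
  plan=[
    [1,[0,0,-0.12],[0,0,0]],
    [1,[-0.15,0.01,-0.237],[0,0,0]],
    [1,[-0.4,0.02,-0.237],[0,0,0]],
    [1,[-0.65,0.04,-0.237],[0,0,0]],
    [1,[-0.932,0.053,-0.237],[0,0,0]],
  ],
)

```text
t: 49.7
ee_pos: [539.2, -181.5, 124.5]
tool_rot: [0.732, -0.675, 0.06, -0.065]
force: [0.2, 1.0, -0.2]
gripper_width: 13.7
grasp_force: 56.7
```

send_rows(
  plan=[
    [1,[-0.25,0.01,0],[0,0,0]],
    [1,[-0.5,0.03,0],[0,0,0]],
    [1,[-0.75,0.04,0],[0,0,0]],
    [1,[-0.932,0.053,0],[0,0,0]],
  ],
)

```text
t: 50.1
ee_pos: [526.0, -87.7, 123.4]
tool_rot: [0.733, -0.675, 0.06, -0.065]
force: [0.4, -0.7, -0.1]
gripper_width: 13.7
grasp_force: 56.7
```

send_rows(
  plan=[
    [1,[-0.25,0.01,0],[0,0,0]],
    [1,[-0.5,0.03,0],[0,0,0]],
    [1,[-0.75,0.04,0],[0,0,0]],
    [1,[-0.932,0.053,0],[0,0,0]],
    [1,[-0.932,0.053,0],[0,0,0]],
  ],
)

```text
t: 50.6
ee_pos: [512.7, 5.2, 122.2]
tool_rot: [0.734, -0.674, 0.059, -0.065]
force: [-1.0, 0.2, -0.2]
gripper_width: 13.7
grasp_force: 56.7
```

```bash
python3 e.py; python3 -c "
from h import *
delta((509.7,3.5,22))"
cat > z.py <<'E'
from h import *
for n in('scene','side'):
    im,d,c=snap(n,'mk'+n);W=cloud(d,c);X,Y,Z=W[...,0],W[...,1],W[...,2]
    m=(im[...,0]<110)&(im[...,1]>150)&(im[...,2]>170)&(X>440)&(X<600)&(Y>-180)&(Y<100)&(Z>0)&(Z<160)
    r=[q for q in trace(n,'chalk_marker') if q['score']>.3]
    for q in r[:2]:
        p=W[q['region']];p=p[~np.isnan(p[:,0])];print(n,round(q['score'],2),np.round(q['box']),np.round(np.percentile(p,[3,50,97],axis=0)).tolist())
    if m.sum()>5: print('yellow',m.sum(),np.round(np.percentile(W[m],[3,50,97],axis=0)).tolist())
E
python3 z.py
```

```text
[512.7   5.2 122.2] [[ 0.085 -0.981  0.174]
 [-0.996 -0.083  0.015]
 [-0.001 -0.174 -0.985]] [-0.14  0.18 -0.51  0.72  0.04 -1.79] [-1.0393167   0.22532507 -0.16116605] 13.69237361789107 56.74689256033162
pos [512.7   5.2 122.2] d [0.015 0.205 0.981]
scene 0.48 [332. 232.  32.  28.] [[505.0, -109.0, 120.0], [514.0, -55.0, 128.0], [524.0, -3.0, 133.0]]
yellow 120 [[507.0, -111.0, 122.0], [515.0, -74.0, 128.0], [523.0, -32.0, 132.0]]
side 0.6 [343. 189.  58. 108.] [[631.0, -189.0, 71.0], [657.0, -16.0, 192.0], [704.0, 154.0, 261.0]]
yellow 76 [[511.0, -107.0, 8.0], [518.0, -67.0, 131.0], [565.0, 69.0, 138.0]]
```

send_rows(
  plan=[
    [1,[0,0.05,0.25],[0,0,0]],
    [1,[0.01,0.1,0.5],[0,0,0]],
    [1,[0.015,0.16,0.75],[0,0,0]],
    [1,[0.015,0.205,0.98],[0,0,0]],
    [1,[0.015,0.205,0.98],[0,0,0]],
  ],
)

```text
t: 51.3
ee_pos: [506.7, 0.1, 18.4]
tool_rot: [0.732, -0.676, 0.057, -0.062]
force: [0.5, -0.4, -0.8]
gripper_width: 13.6
grasp_force: 56.8
```

send_rows(
  plan=[
    [1,[0,0.005,0.02],[0,0,0]],
    [1,[0,0.007,0.04],[0,0,0]],
    [1,[0,0.009,0.055],[0,0,0]],
    [1,[0,0.009,0.055],[0,0,0]],
  ],
)

```text
t: 51.7
ee_pos: [510.5, 0.3, 16.5]
tool_rot: [0.732, -0.675, 0.06, -0.064]
force: [-0.0, 0.4, -0.9]
gripper_width: 13.7
grasp_force: 56.8
```

```bash
python3 e.py
```

```text
[5.105e+02 3.000e-01 1.650e+01] [[ 0.08  -0.981  0.175]
 [-0.997 -0.079  0.014]
 [ 0.001 -0.175 -0.985]] [-0.15  0.31 -0.66  0.43  0.04 -1.8 ] [-0.04660557  0.36274919 -0.89686986] 13.746664374096653 56.76944674385595
```

Expected touch-down is at z≈14.5. I lower 2 mm more, open to 30 mm, and lift.

send_rows(
  plan=[
    [1,[0,0,0.01],[0,0,0]],
    [1,[0,0,0.02],[0,0,0]],
    [1,[0,0,0.02],[0,0,0]],
  ],
)

```text
t: 52.0
ee_pos: [510.5, 0.5, 14.6]
tool_rot: [0.732, -0.675, 0.06, -0.064]
force: [-2.5, 0.2, 7.3]
gripper_width: 14.1
grasp_force: 58.7
```

send_rows(
  plan=[
    [0.6,[0,0,0],[0,0,0]],
    [0.5,[0,0,0],[0,0,0]],
    [0.3,[0,0,0],[0,0,0]],
    [0.3,[0,0,0],[0,0,0]],
  ],
)

```text
t: 52.4
ee_pos: [509.8, 0.6, 13.5]
tool_rot: [0.732, -0.676, 0.059, -0.064]
force: [-0.7, 0.3, -0.1]
gripper_width: 29.8
grasp_force: 0.0
```

send_rows(
  plan=[
    [0.3,[0,0,-0.1],[0,0,0]],
    [0.3,[0,0,-0.35],[0,0,0]],
    [0.3,[0,0,-0.7],[0,0,0]],
    [0.3,[0,0,-1],[0,0,0]],
  ],
)

```text
t: 52.8
ee_pos: [492.2, -0.8, 114.0]
tool_rot: [0.732, -0.675, 0.059, -0.064]
force: [0.6, -0.5, 0.3]
gripper_width: 29.8
grasp_force: 0.0
```

send_rows(
  plan=[
    [0.3,[0,0.1,-0.3],[0,0,0]],
    [0.3,[0,0.3,-0.6],[0,0,0]],
    [0.3,[0,0.5,-1],[0,0,0]],
    [0.3,[0,0.5,-1],[0,0,0]],
    [0.3,[0,0.5,-1],[0,0,0]],
  ],
)

```text
t: 53.3
ee_pos: [426.9, -6.4, 203.5]
tool_rot: [0.732, -0.675, 0.061, -0.065]
force: [1.2, -0.1, -1.4]
gripper_width: 29.6
grasp_force: 0.0
```

```bash
python3 e.py; python3 z.py; python3 k.py | grep -E 'lean|peg'; python3 -c "
from h import *
im,d,c=snap('scene');cv2.imwrite('pics/fin.png',cv2.resize(im[110:340,160:480],(800,575),interpolation=cv2.INTER_CUBIC))"
```

```text
[426.9  -6.4 203.5] [[ 0.08  -0.981  0.176]
 [-0.997 -0.079  0.013]
 [ 0.001 -0.177 -0.984]] [-0.2  -0.06 -0.54  0.92  0.05 -1.85] [ 1.20966636 -0.08245891 -1.44286712] 29.636540802970305 0.0
scene 0.53 [330. 255.  35.  24.] [[500.0, -107.0, 8.0], [509.0, -32.0, 21.0], [521.0, 21.0, 26.0]]
yellow 110 [[504.0, -116.0, 17.0], [512.0, -78.0, 21.0], [521.0, -37.0, 28.0]]
side 0.57 [304. 233.  22.  25.] [[502.0, -111.0, 17.0], [513.0, -39.0, 23.0], [522.0, 19.0, 31.0]]
side 0.54 [344. 189.  56. 109.] [[632.0, -190.0, 71.0], [658.0, -17.0, 190.0], [705.0, 149.0, 261.0]]
yellow 72 [[509.0, -113.0, 12.0], [517.0, -72.0, 23.0], [525.0, -32.0, 31.0]]
scene 5389 3460 lean deg 100.6659663122408 yaw err -0.14384079833884997 s at z58 -0.18901474930810735
peg 135 119 [-14.  115.  205.1] [  8.5 131.7 231.1] [ 23.4 154.9 245.2]
peg 15 28 [-13.9   8.3 227.8] [  2.7  11.7 233.9] [ 23.3  17.4 238.3]
peg -105 148 [ -14.2 -124.8  205.7] [   7.4 -108.2  231.4] [ 23.2 -85.5 246.7]
side 2714 1547 lean deg 101.00324200245112 yaw err -0.15619004016170385 s at z58 0.08092611790191917
peg 135 69 [-11.1 115.2 205.7] [ 10.1 131.5 234.8] [ 26.1 153.9 248.1]
peg 15 24 [-11.8   8.4 227.2] [  5.2  14.6 234.3] [ 25.1  22.1 240.4]
peg -105 86 [ -10.4 -123.7  205.5] [   9.3 -106.8  234.1] [ 23.8 -85.2 251.3]
```

View pics/fin.png

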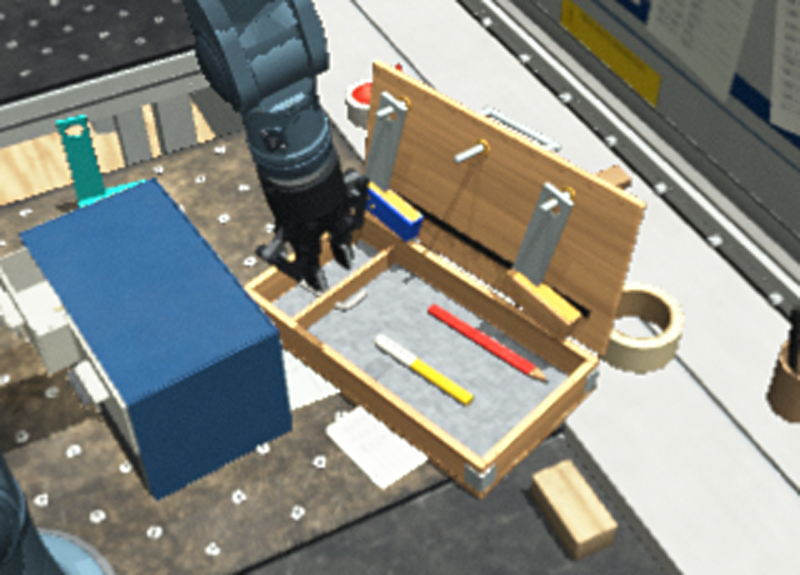

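The final view shows both squares hanging on pegs 1 and 3 at (390,105) and (555,195), with the chalk marker lying in the tray at (425,370). The block is beside the case at (575,505), and the glue and tape are untouched.

```bash
python3 -c "
from workcell import *
print(sign_off())"
```

```text
the job is handed in; nothing more can be done
None
```

The job is handed in: the block is on the bench beside the case, the lid stands at about 100°, both squares present hang on pegs 1 and 3, and the chalk marker is in the tray (no red marker or third square was found); a wrong-axis move while opening the lid briefly raised the wrist force to about 90 N, under the 120 N limit.

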